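Camera check of a valve block and cam lift

TASK

Put the aluminium valve block through its camera check: pick it up and, keeping it upright and not touching the camera, hold first the end with the single large port and then the opposite end with the two small holes about 30 mm in front of the lens, level with it and roughly square to it, half a second each. Then set the block down in the nest on the lift table, let go of it, and only then swing the cam lever up to where the table is at its highest (the lever stands straight up). A spring pulls the lever back, so the program finishes while the gripper is still holding it there; leave the other things on the bench where they are.

Things in the scene. Friction and masses are not known exactly. Their poses are not given: they have to be found in the camera images.
- block_center (a point): Centre of the loose valve block (all sizes in mm): a plain aluminium block 56 long (its x) x 44 wide (its y) x 60 tall (its z, up), 0.3 to 0.5 kg, standing upright on the bench; the centre is 30 above its underside. Its two 56 x 60 faces (+y and -y) are plain and are the ones to grip, 44 apart.
- port_side (a point): Centre of the block's -x end face, the one with the single large port. Axes as the block.
- holes_side (a point): Centre of the block's +x end face, the one with two small holes. Axes as the block.
- valve_block: The same block; origin at the centre of its underside. Its -x end face (44 x 60) has one large round port, 30 across; its +x end face has two small holes of 10 side by side. A dark slot, 9 wide, runs across the top near the two-hole end.
- lens (a point): Centre of the front glass of the inspection camera, which looks level along its own -x axis. The lens barrel (32 diameter, 20 long) sits on the front of an aluminium box 56 long (x) x 44 wide x 42 tall on a thin post with a round foot of 76 diameter; the lens is 130 above the bench and 48 in front of the post, the box top is 151 above the bench. Fixed to the bench; the place and the heading change.
- camera_head: The inspection camera with its post; origin on the bench under the post. -x is the way it looks.
- lift_base: Cam lift, fixed to the bench: base plate 150 (x) x 124 (y) with two upright cheeks (outer faces 120 apart in y, 75 above the bench). Origin on the bench under its centre, z up; at rest its lever points along its -x, and the lever sits on its +y side. The place and the heading change.
- nest (a point): Centre of the floor of the nest on top of the lift table (plate 110 x 98), axes as the lift base. The nest is 64 long (x) and 52 wide (y) inside a rim 6 tall and 6 thick; the block goes in upright, its length along the nest's length, either way round. The floor is about 93 above the bench with the lever at rest and 107 at the highest lift.
- lift_table (a joint): Height of the lift table above its rest (m): 0 with the lever at rest, 0.0136 at the highest lift. The cam drives it.
- cam_lever (a joint): Angle of the cam lever (rad): 0 at rest, where the lever points to the lift base's -x and 15 degrees upward; it grows as the lever is swung up. The lift is highest at 1.31, where the lever stands straight up; past that the table sinks again, until a stop at 1.91. A spring always pulls the lever back to rest (about 4 N at the grip at first, 6 N at the top), so it falls back if let go.
- lever_grip (a point): Middle of the free part of the lever's hand grip: a plain wooden round bar of 18 diameter and 66 long, level, along the lift base's y, sticking out from the lever's free end on its +y side; 110 from the pivot axis. The lever itself is a steel bar 22 wide and 10 thick. This point is 38 from the inner end of the bar and 28 from its outer end. At rest it is about 83 above the bench, at the top 165.
- lever_pivot (a point): Point on the lever's pivot axis (which runs along the lift base's y) level with the grip's middle; 55 above the bench. It does not move when the lever turns.
- tape_measure: Bystander, to be left alone: grey tape measure, about 75 x 62 x 34 (mm); origin at its underside.
- screwdriver: Bystander, to be left alone: screwdriver lying flat (mm); origin at its underside.
- screw_jar: Bystander, to be left alone: clear jar of 56 diameter, 65 tall (mm); origin at its underside.
- air_cylinder: Bystander, to be left alone: small square air cylinder lying flat, body 100 x 35 x 34 with a 45 long rod (mm); origin at its underside.
- bearing: Bystander, to be left alone: steel bearing ring, 56 outside, 28 bore, 16 tall (mm); origin at its underside.
- wrench: Bystander, to be left alone: steel wrench lying flat, 150 long (mm); origin at its underside.
- bracket: Bystander, to be left alone: small steel angle bracket, 50 x 40 x 35 tall (mm); origin at its underside.
There are look-alikes about, which are no part of the job. Leave any pink or turquoise look-alike of the valve_block alone.

How it is judged:
On the way, in this order (a step that is already met when the one before it is completed fails the run):
1. the end with the single port is held in front of the lens, square to it (distance between port_side and lens below 0.055 m and angle between the x axis of block_center and the x axis of lens, either way round below 0.35 rad and angle between block_center's own z axis and vertical below 0.35 rad and contact force between the fingers and valve_block above 1 N), for 0.2 s.
2. the end with the two holes is held in front of the lens, square to it (distance between holes_side and lens below 0.055 m and angle between the x axis of block_center and the x axis of lens, either way round below 0.35 rad and angle between block_center's own z axis and vertical below 0.35 rad and contact force between the fingers and valve_block above 1 N), for 0.2 s.
3. the block sits upright in the nest, let go, with the lever still down (horizontal distance between block_center and nest below 0.012 m and z of block_center in the frame of nest between 0.026 and 0.034 m and angle between block_center's own z axis and vertical below 0.08 rad and contact force between each of the arm, the fingers and valve_block below 0.1 N and value of joint cam_lever below 0.3 rad), for 0.2 s.
At the end, for the whole second after the job is handed in: The block sits upright on the nest's floor (within 12 mm of its centre, tilt under 0.08 rad), not touched by the robot; the fingers hold the lever still (over 1 N), within 0.17 rad of straight up, table over 13.0 mm up (horizontal distance between block_center and nest below 0.012 m and z of block_center in the frame of nest between 0.026 and 0.034 m and angle between block_center's own z axis and vertical below 0.08 rad and contact force between each of the arm, the fingers and valve_block below 0.1 N and value of joint cam_lever between 1.139 and 1.479 rad and value of joint lift_table above 0.013 m and velocity of joint cam_lever between -0.1 and 0.1 rad/s and contact force between the fingers and cam_lever above 1 N); the arm keeps its last pose, push and grip.
It fails at once if the block is tipped by more than 0.5 rad (angle between block_center's own z axis and vertical above 0.5 rad).
It fails at once if the block or the robot hits the camera (contact force between any of valve_block, the arm, the fingers and camera_head above 2 N).
It fails at once if a bystander is moved by more than 30 mm (distance of any of tape_measure, screwdriver, screw_jar, air_cylinder, bearing, wrench, bracket from where it was at the start of the episode above 0.03 m).
It also fails if it takes over 64 s, if anything falls off the work surface, if the arm or the gripper's body presses on something with over 40 N, if the wrist force passes 120 N, or if a joint passes its speed limit or range.

ROBOT

A 6-joint arm with a two-finger parallel gripper is mounted at the origin on the work surface. World frame = base frame: x ahead of the robot, y to its left, z up, the work surface at z = 0. Lengths are in m, angles in rad, forces in N, time in s.
With the tool pointing down it reaches from about 0.35 to 0.875 m from the base axis. Payload 15.5 kg.
Tool frame: the origin (TCP) lies at the very end of the fingers, on their centre line; the grasp point (between the pads) lies 19 mm behind it; x points along the fingers, y is the direction in which the jaws open and shut, and the axes are right-handed (so a half turn about x gives the same grasp; the last joint's range is limited). The gripper opens to 85 mm and grips with 20 to 120 N. Pads are 22 mm wide; open, the fingers measure 114 mm over their backs; the gripper's body (76 mm by 85 mm) begins 54 mm behind the grasp point. The pads swing forward as they close: fully open they stand 13 mm farther back than shut.
Start: joints at [1.036, 0.494, 1.345, -0, 1.302, -0.096], TCP at [0.266, 0.566, 0.231] pointing down, gripper open.
Joint ranges: [-2.91, 2.91], [-0.82, 2.16], [0.22, 2.67], [-1.22, 4.37], [0.12, 2.79], [-3.08, 3.08]. Speed limits (rad/s): [1.89, 1.89, 2.57, 3.01, 3.01, 3.01].

INTERFACE

Orientations are given as a 3x3 rotation matrix whose columns are the frame's x, y, z axes.
In Python, from bench import env gives the robot as it stands.
- The arm moves only by the tool jog_arm, never from a script. Its argument "targets" is a list of rows, each a list of 7 numbers: the turn, a rotation vector about the tool's x, y, z in rad, then the shift along the tool's x, y, z in cm, then the opening, from -1 (shut) to 1 (fully open). A call has 1 to 5 rows; each row is the pose to reach, as a shift and turn from the pose commanded when the call began, along the tool's axes at that moment; what a row does not reach only later rows make up. A row lasts 1/8 s, in which the tool goes at most 62.5 mm and 10.7 degrees, less where a joint would pass 70% of its speed; a pose out of reach is approached as far as the arm can. A call with a gripper value outside its range is refused whole. The fingers move at their own pace and stop on an object; "squeeze" is the grip in N (left out, the last holds). Time passes only in rows, so rows that repeat a pose let the fingers close. It gives the time, the measured TCP pose, the force and the opening at its end, in the units of the state.
- env.state(): the state, without advancing time (a new reading comes with each control period).
- env.capture(name): name is "side" or "top" or "wrist"; returns a dict with "img" (400x640x3 uint8, red, green, blue), "fx", "fy", "cx", "cy" (pixels), "rvec" (rotation vector, rad) and "tvec" (3), from world to camera coordinates, as OpenCV has them. Camera axes: x right, y down, z forward; pixel columns grow to the right and rows downward; lengths in m; the calibration is good to about 2 mm. A picture is of the moment at which its call begins. There is no depth.
- env.close_job(): hands the job in, once; it reports no verdict.
Trained networks look in the newest picture that a camera, given by its name, has taken for a name from the list of things; names that differ only in an ending like _2 or _b are one class to them, and where a whole thing is asked for, a point or a joint stands for the part that bears it (a point fixed in the world has none). Each returns a list of dicts, best first, with "p" (0 to 1); they miss things now and then, are a little off and sometimes report something else, mostly with a low value. They report only what shows in the picture. A call takes as long as a camera call. They do not tell look-alikes from the thing itself.
- env.outline_of(camera, query): "region" (400x640 bool, what is visible of it) and "box" ([left, top, right, bottom] in pixels, round what is visible of it).
The state is a dict: "time": time; "joints": joint angles; "joint_velocities": joint speeds; "effort": joint torques, N m; "tcp_pos": TCP position; "ee_rot": TCP orientation; "force": force on the tool from outside, world axes, zero at the start; "ft_torque": the same for the moment, N m; "opening": finger opening in m.
Only numpy, scipy, OpenCV 4.12 (cv2) and the standard library are available. Lean on these libraries where they do the work, as an engineer would, in place of code of your own. Each camera call takes 0.05 s, during which the arm holds its last target.

## Working session

There is one attempt and no reset: what is moved stays moved. The work goes in short steps, Python scripts to look and compute and a tool call to move; the robot and the scene stay as the last step left them, time stands still between calls to the robot, and variables do not carry over. Pictures are saved under pics/ and viewed, and the job is handed in when it is done.

Besides the shell and the picture viewer there is one more tool, called after "Request:" as name(argument=value, ...), one argument or row to a line, values as JSON. jog_arm: Moves the arm, as the interface text tells. Its arguments: {"type":"object","properties":{"targets":{"type":"array","items":{"type":"array","items":{"type":"number"}}},"squeeze":{"type":"number"}},"required":["targets"]}

```bash
ls; mkdir -p pics; cat > h.py <<'E'
import numpy as np, cv2, pickle
from bench import env
def cap(n,save=None):
    c=env.capture(n)
    if save: cv2.imwrite(f'pics/{save}.png',c['img'][:,:,::-1])
    pickle.dump(c,open(f'/tmp/{save or n}.pkl','wb'))
    return c
def P(c):
    R,_=cv2.Rodrigues(np.array(c['rvec'],float)); t=np.array(c['tvec'],float).reshape(3)
    return R,t
def ray(c,u,v):
    R,t=P(c); d=R.T@np.array([(u-c['cx'])/c['fx'],(v-c['cy'])/c['fy'],1.]); o=-R.T@t
    return o,d
def atz(c,u,v,z):
    o,d=ray(c,u,v); return o+d*(z-o[2])/d[2]
def proj(c,X):
    R,t=P(c); q=(R@np.atleast_2d(X).T).T+t
    return np.c_[c['fx']*q[:,0]/q[:,2]+c['cx'],c['fy']*q[:,1]/q[:,2]+c['cy']]
def tri(obs):
    A=np.zeros((3,3));b=np.zeros(3)
    for c,u,v in obs:
        o,d=ray(c,u,v); d/=np.linalg.norm(d); M=np.eye(3)-np.outer(d,d); A+=M;b+=M@o
    return np.linalg.solve(A,b)
def load(n): return pickle.load(open(f'/tmp/{n}.pkl','rb'))
E
python3 - <<'E'
from h import *
s=env.state(); print({k:np.round(v,3) for k,v in s.items()})
for n in ['side','top','wrist']:
    c=cap(n,n+'0'); R,t=P(c); print(n,np.round(-R.T@t,3),np.round(R[2],3),c['fx'])
    for q in ['valve_block','camera_head','lift_base','cam_lever','lift_table','lens','nest']:
        for d in env.outline_of(n,q): print(n,q,round(d['p'],2),np.round(d['box']).tolist())
E
```

```text
pics
{'time': np.float64(0.0), 'joints': array([ 1.035,  0.494,  1.346,  0.   ,  1.302, -0.096]), 'joint_velocities': array([-0.   , -0.001,  0.001, -0.   ,  0.001, -0.003]), 'effort': array([-2.0000e-03, -8.8216e+01, -3.8387e+01, -0.0000e+00,  1.0000e-02,
        0.0000e+00]), 'tcp_pos': array([0.266, 0.565, 0.231]), 'ee_rot': array([[-0.001,  0.426,  0.905],
       [-0.001,  0.905, -0.426],
       [-1.   , -0.001, -0.   ]]), 'force': array([-0.178, -0.403, -0.852]), 'ft_torque': array([ 0.054,  0.033, -0.032]), 'opening': np.float64(0.086)}
side [ 0.516 -1.02   1.058] [ 0.031  0.707 -0.706] 483.67200615807565
side valve_block 0.9 [297.0, 157.0, 314.0, 182.0]
side valve_block 0.88 [307.0, 131.0, 325.0, 158.0]
side valve_block 0.78 [297.0, 180.0, 317.0, 206.0]
side camera_head 0.88 [330.0, 82.0, 358.0, 129.0]
side camera_head 0.53 [302.0, 202.0, 382.0, 282.0]
side lift_base 0.71 [302.0, 202.0, 384.0, 284.0]
side lift_base 0.7 [297.0, 158.0, 315.0, 182.0]
side cam_lever 0.64 [305.0, 204.0, 355.0, 268.0]
side lift_table 0.57 [301.0, 201.0, 382.0, 284.0]
side lift_table 0.53 [264.0, 312
[... 200 characters left out ...]
407 -0.031  1.085] [ 0.146 -0.004 -0.989] 390.7131583700864
top valve_block 0.92 [294.0, 212.0, 319.0, 234.0]
top valve_block 0.68 [220.0, 206.0, 240.0, 230.0]
top valve_block 0.64 [258.0, 222.0, 282.0, 237.0]
top valve_block 0.45 [344.0, 164.0, 420.0, 230.0]
top camera_head 0.97 [139.0, 157.0, 184.0, 197.0]
top camera_head 0.65 [378.0, 162.0, 416.0, 205.0]
top lift_base 0.78 [347.0, 165.0, 414.0, 232.0]
top cam_lever 0.65 [345.0, 182.0, 371.0, 231.0]
top lift_table 0.86 [374.0, 162.0, 418.0, 207.0]
top lens 0.84 [135.0, 156.0, 183.0, 195.0]
top lens 0.62 [320.0, 132.0, 337.0, 155.0]
top nest 0.84 [376.0, 159.0, 415.0, 208.0]
wrist [0.207 0.594 0.374] [ 0.236 -0.112 -0.965] 355.0961242031245
```

```bash
python3 - <<'E'
from h import *
a=load('side0')['img'];b=load('top0')['img']
cv2.imwrite('pics/side_z.png',cv2.resize(a[60:360,200:450],None,fx=2,fy=2,interpolation=2)[:,:,::-1])
cv2.imwrite('pics/top_z.png',cv2.resize(b[100:300,110:440],None,fx=2.4,fy=2.4,interpolation=2)[:,:,::-1])
E
```

```text
(no output)
```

View pics/side_z.png

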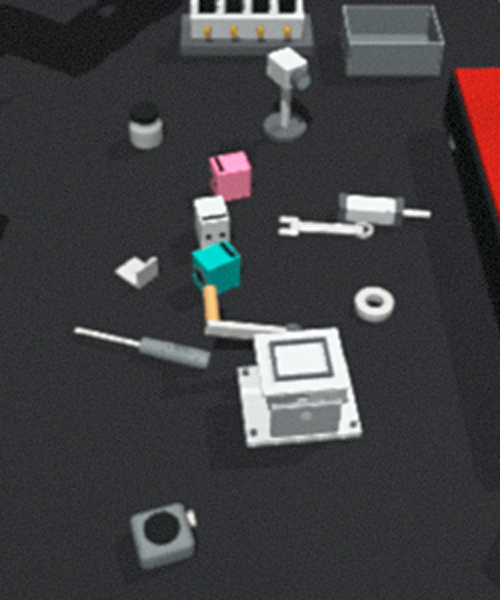

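View pics/top_z.png

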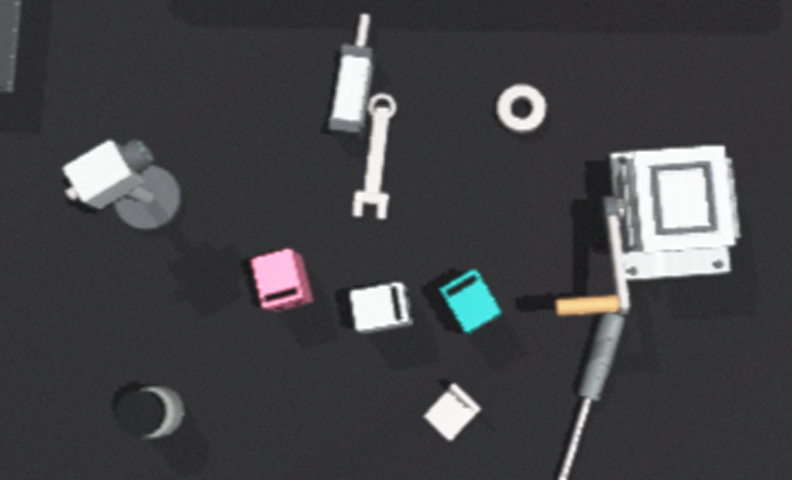

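View pics/top0.png

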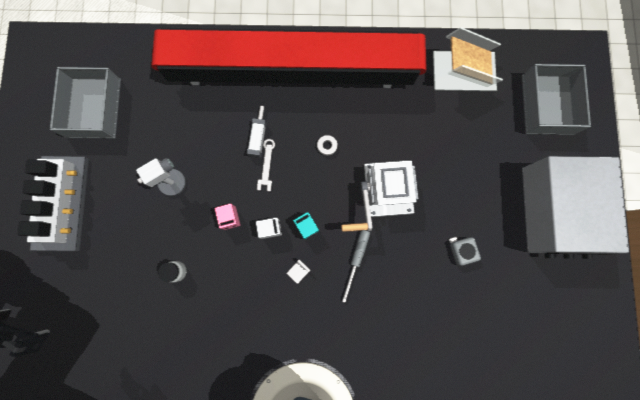

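View pics/side0.png

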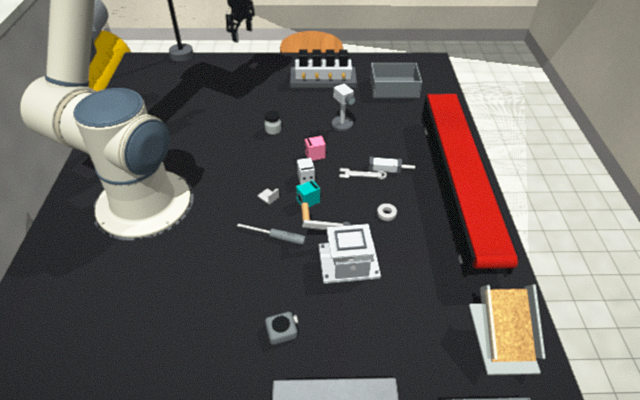

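Three candidate blocks appear in the top view: pink (226,216), bare aluminium (268,228) and turquoise (306,224). The task asks for the aluminium one, so I take the middle block. Its dark slot is on the image-right end, which puts the two holes on the -y side. I'll measure coarsely from top and side, then use wrist views.

```bash
python3 - <<'E'
from h import *
t=load('top0');s=load('side0')
# zoom coords -> px
T=lambda u,v:(110+u/2.4,100+v/2.4); S=lambda u,v:(200+u/2,60+v/2)
for n,z,p in [('block top ctr',.06,T(377,307)),('nest',.095,T(684,198)),('cam box top',.151,T(101,174)),('grip',.083,T(588,305)),('cyl',.02,T(350,90)),('jar',.06,T(140,412)),('bracket',.02,T(450,412)),('sdr',.015,T(600,360)),('bearing',.01,T(522,108)),('wrenchtip',.0,T(370,205)),('pink',.06,T(278,275)),('turq',.06,T(470,300)),('foot',0,T(148,197))]:
    print(n,np.round(atz(t,*p,z),3))
print('nest',tri([(t,*T(684,198)),(s,*S(301,359))]))
print('lens',tri([(t,*T(138,155)),(s,*S(304,82))]))
print('block',tri([(t,*T(377,307)),(s,*S(211,207))]))
cv2.imwrite('pics/alz.png',np.hstack([cv2.resize(t['img'][195:255,210:330],None,fx=4,fy=4,interpolation=2)[:,:,::-1],cv2.resize(s['img'][120:210,275:335],None,fx=4,fy=4,interpolation=2)[:240,:,::-1]]))
E
```

```text
block top ctr [0.484 0.1   0.06 ]
nest [ 0.603 -0.231  0.095]
cam box top [0.608 0.372 0.151]
grip [ 0.487 -0.129  0.083]
cyl [0.741 0.144 0.02 ]
jar [0.368 0.35  0.06 ]
bracket [0.371 0.02  0.02 ]
sdr [ 0.43  -0.149  0.015]
bearing [ 0.725 -0.058  0.01 ]
wrenchtip [0.608 0.119 0.   ]
pink [0.518 0.209 0.06 ]
turq [ 0.493 -0.002  0.06 ]
foot [0.614 0.38  0.   ]
nest [ 0.60399044 -0.23082534  0.09551102]
lens [0.63890235 0.34780916 0.12228127]
block [0.48502518 0.09930121 0.06353925]
```

View pics/alz.png

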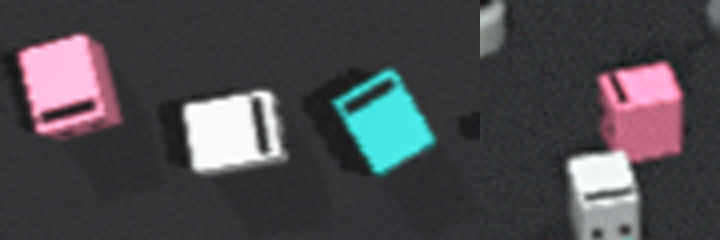

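```bash
cat >> h.py <<'E'
from scipy.spatial.transform import Rotation as Ro
def Rt(az,tilt=None):
    a=np.radians(az); x=np.array([0,0,-1.]); y=np.array([np.cos(a),np.sin(a),0]); return np.c_[x,y,np.cross(x,y)]
def go(p,az):
    s=env.state(); R0=np.array(s['ee_rot']); p0=np.array(s['tcp_pos'])
    rv=Ro.from_matrix(R0.T@Rt(az)).as_rotvec(); sh=R0.T@(np.array(p)-p0)*100
    print('turn',np.round(rv,3),'shift cm',np.round(sh,2),'t',round(float(s['time']),2),'tcp',np.round(p0,4),'op',round(float(s['opening']),4))
E
python3 -c "
from h import *
go([.485,.2,.30],0)"
```

```text
turn [ 1.131  0.    -0.   ] shift cm [ -6.87 -23.76  35.37] t 1.2 tcp [0.2661 0.5655 0.2313] op 0.0856
```

Request:
jog_arm(
  targets=[
    [1.13, 0, 0, -6.9, -23.8, 35.4, 1],
    [1.13, 0, 0, -6.9, -23.8, 35.4, 1],
    [1.13, 0, 0, -6.9, -23.8, 35.4, 1],
    [1.13, 0, 0, -6.9, -23.8, 35.4, 1],
    [1.13, 0, 0, -6.9, -23.8, 35.4, 1],
  ],
)

```text
time: 1.82
tcp_pos: [0.4252, 0.299, 0.2817]
ee_rot: [[0.001, 0.982, 0.186], [0.0, 0.186, -0.982], [-1.0, 0.001, -0.0]]
force: [1.0, 0.0, -0.2]
opening: 0.0854
```

```bash
python3 -c "
from h import *
go([.485,.2,.30],0)"
```

```text
turn [ 0.187 -0.    -0.001] shift cm [-1.83  4.03 10.84] t 1.82 tcp [0.4252 0.299  0.2817] op 0.0854
```

Request:
jog_arm(
  targets=[
    [0.19, 0, 0, -1.8, 4, 10.8, 1],
    [0.19, 0, 0, -1.8, 4, 10.8, 1],
    [0.19, 0, 0, -1.8, 4, 10.8, 1],
    [0.19, 0, 0, -1.8, 4, 10.8, 1],
  ],
)

```text
time: 2.33
tcp_pos: [0.4843, 0.2026, 0.2991]
ee_rot: [[-0.0, 1.0, 0.003], [0.0, 0.003, -1.0], [-1.0, -0.0, -0.0]]
force: [-0.3, 1.5, -0.3]
opening: 0.0855
```

```bash
python3 - <<'E'
from h import *
go([.485,.2,.30],0)
c=cap('wrist','w1')
for q in ['valve_block','camera_head','lens']:
    for d in env.outline_of('wrist',q): print(q,round(d['p'],2),np.round(d['box']).tolist())
E
```

```text
turn [ 0.003 -0.     0.   ] shift cm [-0.09  0.07  0.26] t 2.33 tcp [0.4843 0.2026 0.2991] op 0.0855
valve_block 0.89 [320.0, 124.0, 382.0, 178.0]
valve_block 0.82 [298.0, 207.0, 347.0, 273.0]
valve_block 0.58 [299.0, 280.0, 354.0, 346.0]
camera_head 0.68 [401.0, 4.0, 531.0, 33.0]
lens 0.9 [404.0, 0.0, 531.0, 34.0]
```

View pics/w1.png

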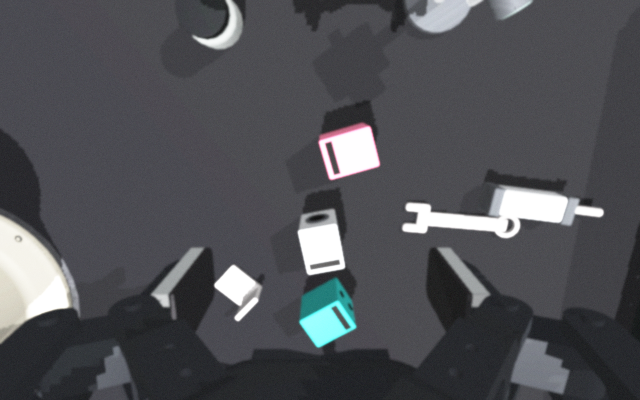

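The wrist view shows the port (dark ellipse) at (320,217) on the +y end of the aluminium block (323,243), and the slot at (325,265). Next I fit the block's pose to the silhouettes from all three views.

```bash
cat >> h.py <<'E'
from scipy.optimize import minimize
def boxpts(cx,cy,z0,yaw,L,W,H,ox=0,oy=0):
    c,s=np.cos(yaw),np.sin(yaw)
    return np.array([[cx+c*(ox+a)-s*(oy+b),cy+s*(ox+a)+c*(oy+b),z0+h] for a in(-L/2,L/2) for b in(-W/2,W/2) for h in(0,H)])
def sil(c,X,k=4):
    p=proj(c,X); h=cv2.convexHull(((p+0.5)*k).astype(np.float32)).round().astype(np.int32)
    m=np.zeros((400*k,640*k),np.uint8); cv2.fillConvexPoly(m,h,255); return cv2.resize(m,(640,400),interpolation=cv2.INTER_AREA)/255.
E
python3 - <<'E'
from h import *
views=[]
for n,pt in [('top',(268,228)),('side',(306,170)),('wrist',(322,243))]:
    c=cap(n)
    for d in env.outline_of(n,'valve_block'):
        b=d['box']
        if b[0]<pt[0]<b[2] and b[1]<pt[1]<b[3]: views.append((n,c,d['region'].astype(float))); break
# show masks
def cost(p,vs):
    X=boxpts(p[0],p[1],p[3] if len(p)>3 else 0,p[2],.056,.044,.06); t=0
    for n,c,m in vs:
        s=sil(c,X); t+=np.abs(s-m).sum()/m.sum()
    return t
for vs in ([v for v in views if v[0]!='side'],views,[v for v in views if v[0]=='wrist'],[v for v in views if v[0]=='top']):
    best=min((minimize(cost,[.485,.1,y0],args=(vs,),method='Nelder-Mead',options=dict(initial_simplex=np.array([.485,.1,y0])+np.array([[0,0,0],[.01,0,0],[0,.01,0],[0,0,.1]]))) for y0 in(-1.57,-1.4,-1.75)),key=lambda r:r.fun)
    print([v[0] for v in vs],np.round(best.x,4),np.degrees(best.x[2]),best.fun)
b2=minimize(cost,list(best.x)+[0.0],args=(views,),method='Nelder-Mead',options=dict(initial_simplex=np.array(list(best.x)+[0])+np.vstack([np.zeros(4),np.diag([.01,.01,.1,.01])])));print('with z',b2.x,b2.fun)
w=load('wrist'); im=w['img'].copy()
X=boxpts(*best.x[:2],0,best.x[2],.056,.044,.06)
for q in proj(w,X): cv2.circle(im,tuple(np.round(q).astype(int)),1,(255,0,0),-1)
cv2.imwrite('pics/w1fit.png',cv2.resize(im[180:300,270:390],None,fx=5,fy=5,interpolation=2)[:,:,::-1])
E
```

```text
['top', 'wrist'] [ 0.4871  0.0974 -1.3858] -79.40219137614947 0.1890445969263326
['top', 'side', 'wrist'] [ 0.4866  0.0985 -1.3942] -79.87993932162686 0.3741638871554585
['wrist'] [ 0.487   0.0994 -1.39  ] -79.64154461709423 0.047772799971723706
['top'] [ 0.4866  0.0964 -1.4016] -80.30825000714786 0.11722725643782317
with z [ 4.86427544e-01  9.96342088e-02 -1.39164130e+00  1.21288356e-03] 0.37965673986591725
```

View pics/w1fit.png

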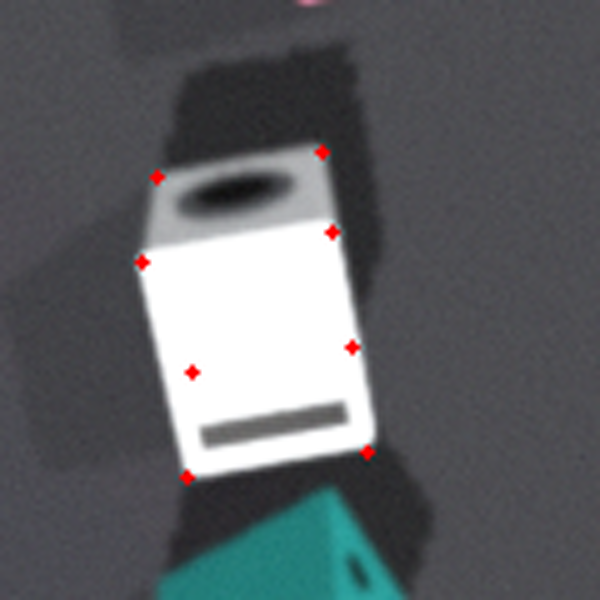

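```bash
python3 -c "
from h import *
go([.487,.099,.10],10.4)"
```

```text
turn [-0.177  0.     0.   ] shift cm [19.91  0.23 10.38] t 2.83 tcp [0.4843 0.2027 0.2991] op 0.0852
```

Request:
jog_arm(
  targets=[
    [-0.177, 0, 0, 6, 0.23, 10.4, 1],
    [-0.177, 0, 0, 12, 0.23, 10.4, 1],
    [-0.177, 0, 0, 19.9, 0.23, 10.4, 1],
    [-0.177, 0, 0, 19.9, 0.23, 10.4, 1],
    [-0.177, 0, 0, 19.9, 0.23, 10.4, 1],
  ],
)

```text
time: 3.45
tcp_pos: [0.485, 0.0979, 0.0977]
ee_rot: [[-0.007, 0.984, 0.179], [-0.001, 0.179, -0.984], [-1.0, -0.007, -0.001]]
force: [0.4, 0.2, 0.4]
opening: 0.0854
```

```bash
python3 - <<'E'
from h import *
go([.487,.099,.023],10.4)
c=cap('wrist','w2')
E
```

```text
turn [-0.002 -0.001  0.007] shift cm [ 7.47  0.27 -0.07] t 3.45 tcp [0.485  0.0979 0.0977] op 0.0854
```

View pics/w2.png

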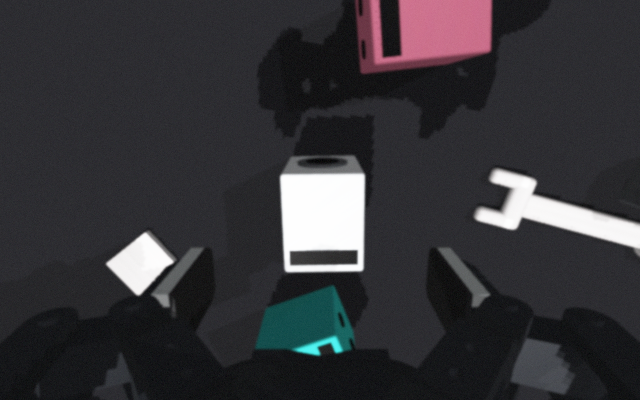

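The block at (323,215) is centred between the jaws and square to them. I descend, then close.

Request:
jog_arm(
  targets=[
    [0, 0, 0.007, 4, 0.25, -0.07, 1],
    [0, 0, 0.007, 7.5, 0.25, -0.07, 1],
    [0, 0, 0.007, 7.5, 0.25, -0.07, 1],
    [0, 0, 0.007, 7.5, 0.25, -0.07, 1],
  ],
)

```text
time: 4.0
tcp_pos: [0.4909, 0.1001, 0.0274]
ee_rot: [[0.01, 0.984, 0.18], [0.001, 0.18, -0.984], [-1.0, 0.01, 0.0]]
force: [-0.1, -0.0, -0.3]
opening: 0.0853
```

Request:
jog_arm(
  targets=[
    [0, 0, 0, 0, 0, 0, -0.3],
    [0, 0, 0, 0, 0, 0, -0.3],
    [0, 0, 0, 0, 0, 0, -0.3],
    [0, 0, 0, 0, 0, 0, -0.3],
    [0, 0, 0, 0, 0, 0, -0.3],
  ],
  squeeze=50,
)

```text
time: 4.62
tcp_pos: [0.489, 0.0996, 0.026]
ee_rot: [[0.006, 0.984, 0.179], [0.001, 0.179, -0.984], [-1.0, 0.007, -0.0]]
force: [-4.3, 0.1, 16.3]
opening: 0.0432
```

Request:
jog_arm(
  targets=[
    [0, 0, 0, -5, 0, 0, -0.3],
    [0, 0, 0, -10, 0, 0, -0.3],
    [0, 0, 0, -15, 0, 0, -0.3],
    [0, 0, 0, -20, 0, 0, -0.3],
    [0, 0, 0, -26, 0, 0, -0.3],
  ],
)

```text
time: 5.25
tcp_pos: [0.4866, 0.0992, 0.2865]
ee_rot: [[0.005, 0.984, 0.179], [0.001, 0.179, -0.984], [-1.0, 0.005, -0.0]]
force: [1.7, 0.3, -4.7]
opening: 0.0431
```

```bash
python3 - <<'E'
from h import *
go([.66,.28,.30],45)
c=cap('wrist','w3')
E
```

```text
turn [-0.605  0.001 -0.005] shift cm [ -1.24  20.31 -14.68] t 5.25 tcp [0.4866 0.0992 0.2865] op 0.0431
```

View pics/w3.png

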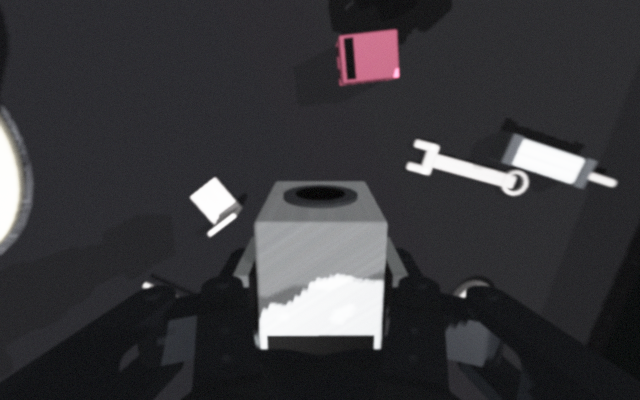

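The block (320,265) is in the hand, upright, with the port toward the image top. I move to where the wrist camera can see the inspection camera.

Request:
jog_arm(
  targets=[
    [-0.6, 0, 0, -1.4, 20.3, -14.7, -0.3],
    [-0.6, 0, 0, -1.4, 20.3, -14.7, -0.3],
    [-0.6, 0, 0, -1.4, 20.3, -14.7, -0.3],
    [-0.6, 0, 0, -1.4, 20.3, -14.7, -0.3],
    [-0.6, 0, 0, -1.4, 20.3, -14.7, -0.3],
  ],
)

```text
time: 5.92
tcp_pos: [0.6624, 0.2832, 0.2986]
ee_rot: [[0.006, 0.709, 0.706], [0.001, 0.706, -0.709], [-1.0, 0.005, 0.003]]
force: [-0.9, -0.1, -6.0]
opening: 0.0435
```

```bash
python3 - <<'E'
from h import *
go([.66,.28,.30],45)
c=cap('wrist','w4')
for q in ['camera_head','lens']:
    for d in env.outline_of('wrist',q): print(q,round(d['p'],2),np.round(d['box']).tolist())
E
```

```text
turn [-0.002  0.003 -0.005] shift cm [-0.14 -0.4   0.06] t 5.92 tcp [0.6624 0.2832 0.2986] op 0.0435
camera_head 0.6 [313.0, 4.0, 397.0, 114.0]
lens 0.64 [316.0, 0.0, 399.0, 115.0]
```

View pics/w4.png

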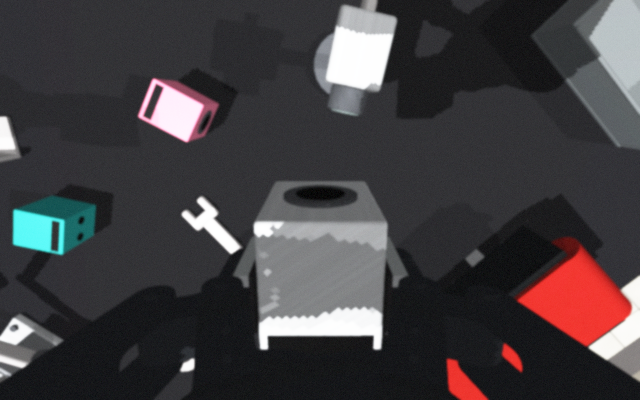

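```bash
python3 - <<'E'
from h import *
c=load('w4'); cv2.imwrite('pics/w4z.png',cv2.resize(c['img'][0:130,290:430],None,fx=5,fy=5,interpolation=2)[:,:,::-1])
t=load('top0'); s=load('side0')
cv2.imwrite('pics/camz.png',np.hstack([cv2.resize(t['img'][145:205,125:195],None,fx=6,fy=6,interpolation=2),cv2.resize(s['img'][75:135,315:375],None,fx=6,fy=6,interpolation=2)])[:,:,::-1])
E
```

```text
(no output)
```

View pics/w4z.png

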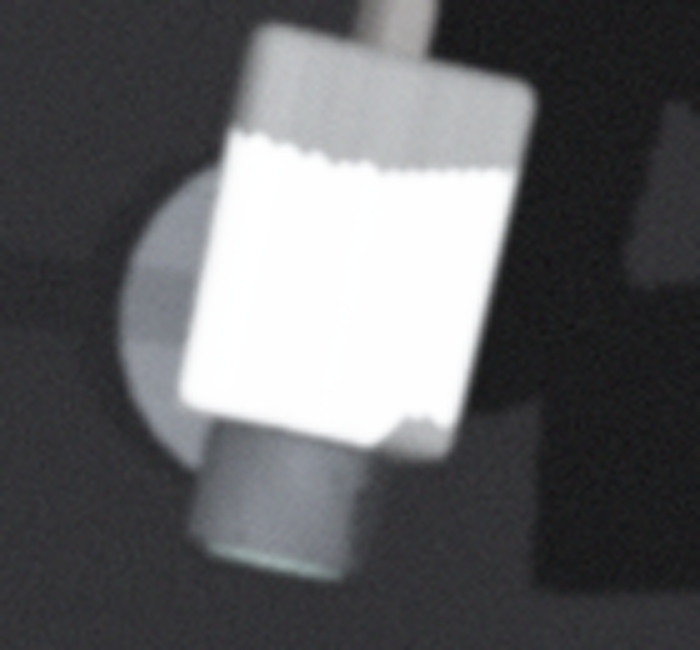

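View pics/camz.png

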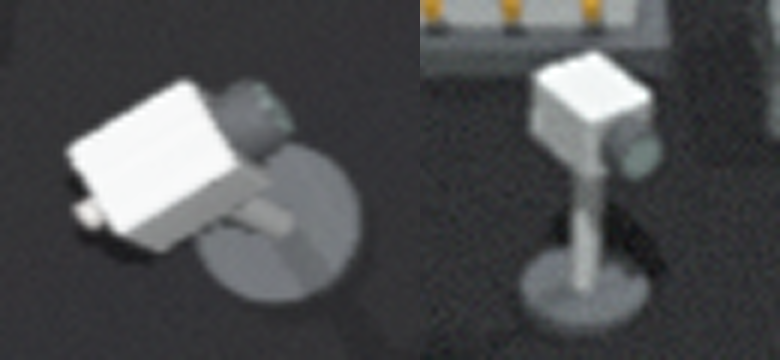

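```bash
python3 - <<'E'
from h import *
w=load('w4');t=load('top0');s=load('side0')
W=lambda u,v:(w,290+u/5,v/5);T=lambda u,v:(t,125+u/6,145+v/6);S=lambda u,v:(s,315+(u-420)/6,75+v/6)
def fit(C,names,z=.151):
    pts=np.array([atz(c[0],c[1],c[2],z) for c in C]); print(names,np.round(pts[:,:2],4).tolist())
    FL,FR,BL,BR=pts; d=((FL+FR)-(BL+BR))[:2]; print(' centre',pts.mean(0),'len',np.linalg.norm(d)/2,'az',np.degrees(np.arctan2(d[1],d[0])), 'wid',np.linalg.norm(FL-FR))
fit([W(180,405),W(450,460),W(258,25),W(538,95)],'w')
fit([T(240,165),T(185,82),T(125,235),T(68,152)],'t')
fit([S(597,125),S(650,98),S(535,75),S(592,53)],'s')
print('lens wrist top-edge z.13', atz(*W(275,565),.13),atz(*W(275,565),.14))
print('lens tri',tri([T(273,105),S(640,155)]),tri([T(273,105),S(640,155),W(275,565)]))
print('foot',atz(*T(278,222),.005),atz(*S(586,285),.005))
E
```

```text
w [[0.6119, 0.3423], [0.6479, 0.3664], [0.582, 0.3883], [0.6185, 0.4113]]
 centre [0.61507989 0.3770518  0.151     ] len 0.05421894261200586 az -56.88082928993204 wid 0.04332344357703472
t [[0.6089, 0.3406], [0.6432, 0.3654], [0.5794, 0.3849], [0.6134, 0.4106]]
 centre [0.61121654 0.37537132 0.151     ] len 0.05371462094505194 az -56.49774898298412 wid 0.04228765098430624
s [[0.6151, 0.3373], [0.6461, 0.3639], [0.5825, 0.3872], [0.6158, 0.4098]]
 centre [0.6148808  0.37452278 0.151     ] len 0.05732289798512388 az -56.663467307600314 wid 0.040819039562941944
lens wrist top-edge z.13 [0.64167371 0.33620717 0.13      ] [0.64085047 0.33600453 0.14      ]
lens tri [0.6393231  0.33652156 0.13155593] [0.64006392 0.33639527 0.13159671]
foot [0.61349701 0.37915124 0.005     ] [0.6163401  0.38619223 0.005     ]
```

```bash
python3 - <<'E'
from h import *
go([.695,.252,.127],33.3)
E
```

```text
turn [ 0.199  0.003 -0.004] shift cm [17.3   0.45  4.37] t 6.08 tcp [0.6602 0.2799 0.2998] op 0.0433
```

Request:
jog_arm(
  targets=[
    [0.2, 0, 0, 0, 0.45, 4.4, -0.3],
    [0.2, 0, 0, 6, 0.45, 4.4, -0.3],
    [0.2, 0, 0, 12, 0.45, 4.4, -0.3],
    [0.2, 0, 0, 17.3, 0.45, 4.4, -0.3],
    [0.2, 0, 0, 17.3, 0.45, 4.4, -0.3],
  ],
)

```text
time: 6.7
tcp_pos: [0.693, 0.2507, 0.1242]
ee_rot: [[-0.001, 0.837, 0.548], [-0.001, 0.548, -0.837], [-1.0, -0.002, 0.0]]
force: [-0.1, 0.2, -3.9]
opening: 0.0432
```

```bash
python3 - <<'E'
from h import *
c=cap('wrist','w5')
go([.672,.2875,.127],33.3)
E
```

```text
turn [-0.002  0.002 -0.004] shift cm [ 0.07  0.03 -4.28] t 6.75 tcp [0.6952 0.2515 0.1278] op 0.0433
```

View pics/w5.png

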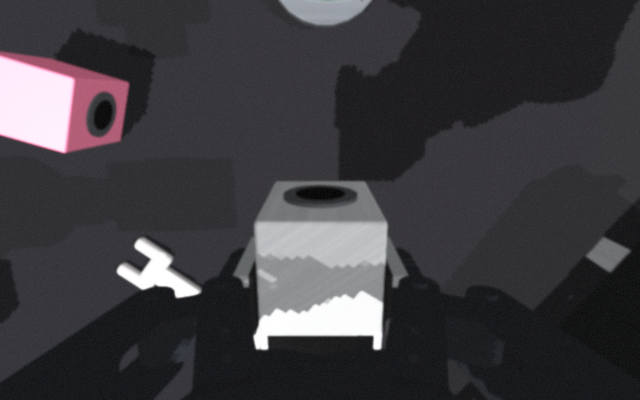

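Request:
jog_arm(
  targets=[
    [0, 0, 0, 0, 0, -2, -0.3],
    [0, 0, 0, 0, 0, -4.2, -0.3],
    [0, 0, 0, 0, 0, -4.2, -0.3],
    [0, 0, 0, 0, 0, -4.2, -0.3],
    [0, 0, 0, 0, 0, -4.2, -0.3],
  ],
)

```text
time: 7.38
tcp_pos: [0.6734, 0.2875, 0.1281]
ee_rot: [[0.007, 0.836, 0.548], [0.001, 0.548, -0.836], [-1.0, 0.007, 0.003]]
force: [0.7, 0.8, -5.8]
opening: 0.0436
```

Request:
jog_arm(
  targets=[
    [0, 0, 0, 0, 0, 0, -0.3],
    [0, 0, 0, 0, 0, 0, -0.3],
  ],
)

```text
time: 7.62
tcp_pos: [0.6733, 0.2874, 0.1276]
ee_rot: [[0.007, 0.836, 0.548], [0.001, 0.548, -0.836], [-1.0, 0.006, 0.003]]
force: [0.3, -0.4, -5.4]
opening: 0.0433
```

```bash
python3 - <<'E'
from h import *
for n in ['side','top']:
    c=cap(n,n+'1')
    L=np.array([.6405,.336,.13]); u,v=proj(c,L)[0].astype(int)
    cv2.imwrite(f'pics/{n}1z.png',cv2.resize(c['img'][v-40:v+40,u-50:u+50],None,fx=6,fy=6,interpolation=2)[:,:,::-1])
go([.672,.2875,.127],33.3)
E
```

```text
turn [-0.001  0.003 -0.006] shift cm [ 0.06 -0.1  -0.08] t 7.72 tcp [0.6733 0.2874 0.1276] op 0.0431
```

View pics/side1z.png

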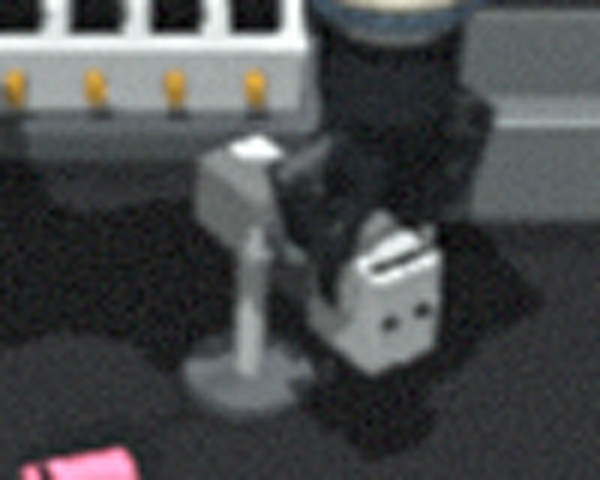

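View pics/top1z.png

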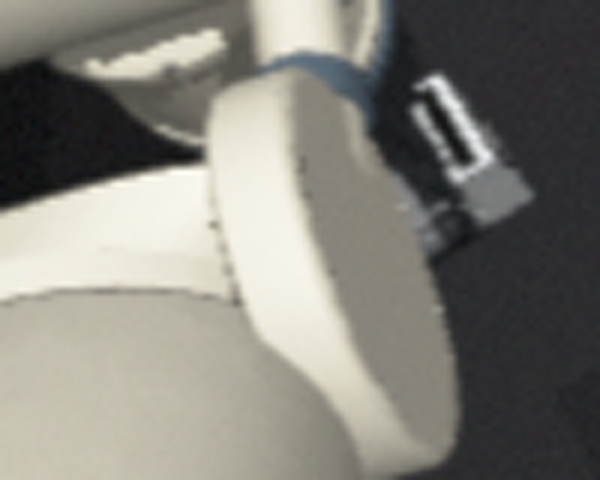

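```bash
python3 - <<'E'
from h import *
c=load('side1'); L=np.array([.6405,.336,.13]); u,v=proj(c,L)[0].astype(int)
X=boxpts(.6733,.2874,.1015,np.radians(-56.7),.056,.044,.06)
print(np.round((proj(c,X)-[u-50,v-40])*6).tolist(), np.round((proj(c,[[.6733+.028*.549,.2874-.028*.836,.1315]])-[u-50,v-40])*6))
E
```

```text
[[305.0, 324.0], [310.0, 233.0], [368.0, 298.0], [375.0, 208.0], [366.0, 375.0], [373.0, 283.0], [430.0, 348.0], [438.0, 257.0]] [[402. 316.]]
```

Step 1 pose is held: the projected block corners match the side picture. Back off and turn half round, in the direction joint 6 allows (positive turn about tool x).

Request:
jog_arm(
  targets=[
    [0, 0, 0, 0, 0, 4, -0.3],
    [0, 0, 0, 0, 0, 10, -0.3],
    [0.3, 0, 0, 0, 0, 10, -0.3],
    [0.6, 0, 0, 0, 0, 10, -0.3],
    [0.7, 0, 0, 0, 0, 10, -0.3],
  ],
)

```text
time: 8.35
tcp_pos: [0.7281, 0.2037, 0.1278]
ee_rot: [[0.007, 1.0, 0.011], [0.001, 0.011, -1.0], [-1.0, 0.007, -0.001]]
force: [0.2, -0.8, -5.0]
opening: 0.0429
```

Request:
jog_arm(
  targets=[
    [0.8, 0, 0, 0, 0, 0, -0.3],
    [0.8, 0, 0, 0, 0, 0, -0.3],
    [0.8, 0, 0, 0, 0, 0, -0.3],
    [0.8, 0, 0, 0, 0, 0, -0.3],
    [0.8, 0, 0, 0, 0, 0, -0.3],
  ],
)

```text
time: 8.98
tcp_pos: [0.7281, 0.2039, 0.1279]
ee_rot: [[0.007, 0.707, -0.708], [0.001, -0.708, -0.707], [-1.0, 0.004, -0.006]]
force: [0.0, -0.2, -5.5]
opening: 0.0437
```

Request:
jog_arm(
  targets=[
    [0.8, 0, 0, 0, 0, 0, -0.3],
    [0.8, 0, 0, 0, 0, 0, -0.3],
    [0.8, 0, 0, 0, 0, 0, -0.3],
    [0.8, 0, 0, 0, 0, 0, -0.3],
    [0.8, 0, 0, 0, 0, 0, -0.3],
  ],
)

```text
time: 9.6
tcp_pos: [0.7281, 0.2039, 0.1279]
ee_rot: [[0.007, -0.015, -1.0], [0.001, -1.0, 0.015], [-1.0, -0.001, -0.007]]
force: [0.1, 0.1, -5.8]
opening: 0.0432
```

```bash
python3 - <<'E'
from h import *
c=cap('wrist','w6')
go([.710,.230,.127],-143); print(env.state()['joints'])
E
```

```text
turn [ 0.909 -0.006  0.004] shift cm [ 0.08 -2.58  1.85] t 9.65 tcp [0.7281 0.2039 0.1279] op 0.0435
[ 1.94170240e-01  7.70944056e-01  1.08570350e+00 -1.00844871e-04
  1.27807501e+00  1.78109270e+00]
```

View pics/w6.png

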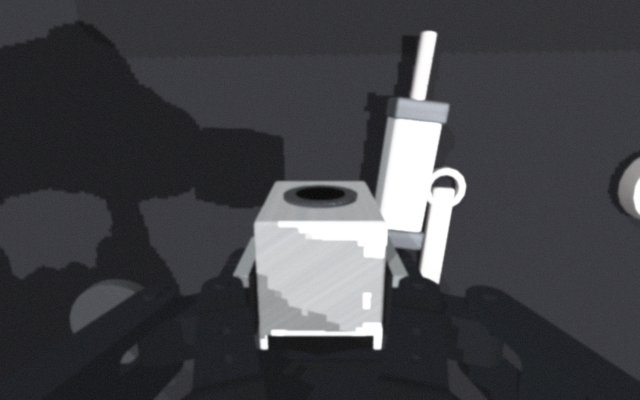

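Request:
jog_arm(
  targets=[
    [0.91, 0, 0, 0, 0, 0, -0.3],
    [0.91, 0, 0, 0, 0, 0, -0.3],
    [0.91, 0, 0, 0, 0, 0, -0.3],
    [0.91, 0, 0, 0, 0, 0, -0.3],
    [0.91, 0, 0, 0, 0, 0, -0.3],
  ],
)

```text
time: 10.28
tcp_pos: [0.728, 0.2039, 0.1279]
ee_rot: [[0.007, -0.799, -0.601], [0.001, -0.601, 0.799], [-1.0, -0.006, -0.003]]
force: [-0.8, 0.5, -4.5]
opening: 0.0434
```

```bash
python3 - <<'E'
from h import *
c=cap('wrist','w7')
go([.672,.2875,.127],-143); print(np.round(env.state()['joints'],3))
E
```

```text
turn [-0.009 -0.003  0.006] shift cm [ 0.06 -0.47 10.05] t 10.32 tcp [0.728  0.2039 0.1278] op 0.0428
[ 0.194  0.771  1.086 -0.     1.278  2.699]
```

View pics/w7.png

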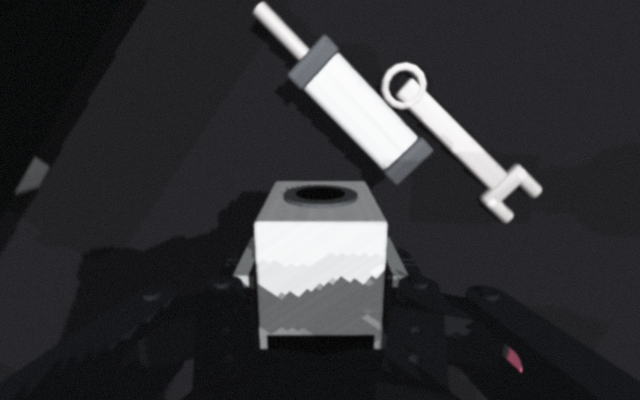

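Request:
jog_arm(
  targets=[
    [0, 0, 0, 0, -0.2, 4, -0.3],
    [0, 0, 0, 0, -0.4, 7, -0.3],
    [0, 0, 0, 0, -0.5, 10, -0.3],
    [0, 0, 0, 0, -0.5, 10, -0.3],
    [0, 0, 0, 0, -0.5, 10, -0.3],
  ],
)

```text
time: 10.95
tcp_pos: [0.6719, 0.2864, 0.1278]
ee_rot: [[0.007, -0.795, -0.607], [0.001, -0.607, 0.795], [-1.0, -0.006, -0.004]]
force: [0.7, -0.4, -4.5]
opening: 0.0435
```

Request:
jog_arm(
  targets=[
    [0, 0, 0, 0, 0, 0, -0.3],
    [0, 0, 0, 0, 0, 0, -0.3],
    [0, 0, 0, 0, 0, 0, -0.3],
    [0, 0, 0, 0, 0, 0, -0.3],
  ],
)

```text
time: 11.45
tcp_pos: [0.6716, 0.2865, 0.1276]
ee_rot: [[0.007, -0.796, -0.605], [0.001, -0.605, 0.796], [-1.0, -0.006, -0.003]]
force: [-0.4, -0.1, -5.8]
opening: 0.0437
```

```bash
python3 - <<'E'
from h import *
s=env.state(); p=s['tcp_pos']; R=np.array(s['ee_rot']); hs=p+np.array([0,0,.004])+.028*R[:,2]
print('holes-lens',np.linalg.norm(hs-[.6405,.336,.13]), p, np.round(s['joints'],3))
c=cap('side','side2'); L=np.array([.6405,.336,.13]); u,v=proj(c,L)[0].astype(int)
cv2.imwrite(f'pics/side2z.png',cv2.resize(c['img'][v-40:v+40,u-50:u+50],None,fx=6,fy=6,interpolation=2)[:,:,::-1])
E
```

```text
holes-lens 0.030745307166523926 [0.67162399 0.28647022 0.12763319] [ 3.220e-01  7.350e-01  1.167e+00 -1.000e-03  1.233e+00  2.814e+00]
```

View pics/side2z.png

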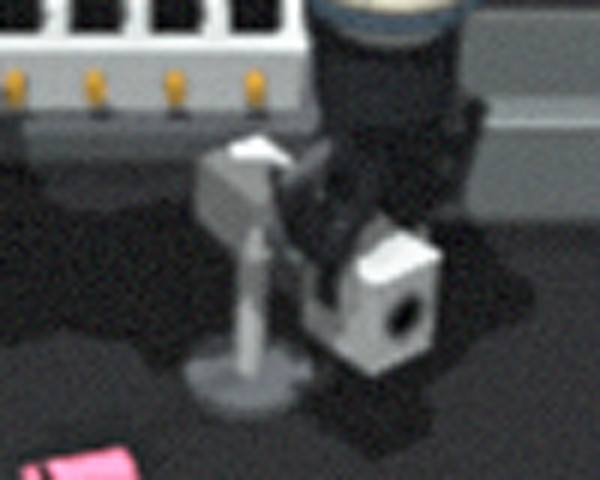

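Step 2 is held: holes toward the lens, port facing outward at (405,315), computed gap 31 mm. I back off and travel toward the lift.

Request:
jog_arm(
  targets=[
    [0, 0, 0, 0, 0, -5, -0.3],
    [0, 0, 0, -2, 0, -10, -0.3],
    [0, 0, 0, -8, 0, -13, -0.3],
    [0, 0, 0, -14, 0, -15, -0.3],
    [0, 0, 0, -20, 0, -15, -0.3],
  ],
)

```text
time: 12.12
tcp_pos: [0.7613, 0.1652, 0.327]
ee_rot: [[0.006, -0.797, -0.604], [0.001, -0.604, 0.797], [-1.0, -0.006, -0.003]]
force: [1.5, 0.3, -5.3]
opening: 0.043
```

```bash
python3 - <<'E'
from h import *
go([.50,-.20,.33],-90)
E
```

```text
turn [-0.923 -0.005  0.004] shift cm [ -0.5   42.87 -13.36] t 12.12 tcp [0.7613 0.1652 0.327 ] op 0.043
```

Request:
jog_arm(
  targets=[
    [-0.92, 0, 0, -0.5, 42.9, -13.4, -0.3],
    [-0.92, 0, 0, -0.5, 42.9, -13.4, -0.3],
    [-0.92, 0, 0, -0.5, 42.9, -13.4, -0.3],
    [-0.92, 0, 0, -0.5, 42.9, -13.4, -0.3],
    [-0.92, 0, 0, -0.5, 42.9, -13.4, -0.3],
  ],
)

```text
time: 12.75
tcp_pos: [0.5817, -0.0846, 0.3277]
ee_rot: [[0.007, -0.003, -1.0], [0.001, -1.0, 0.003], [-1.0, -0.001, -0.007]]
force: [0.8, -1.6, -5.1]
opening: 0.0431
```

```bash
python3 - <<'E'
from h import *
go([.50,-.20,.33],-90)
E
```

```text
turn [-0.003 -0.007  0.001] shift cm [-0.3  11.56  8.14] t 12.75 tcp [ 0.5817 -0.0846  0.3277] op 0.0431
```

Request:
jog_arm(
  targets=[
    [0, -0.007, 0, -0.3, 11.6, 8.1, -0.3],
    [0, -0.007, 0, -0.3, 11.6, 8.1, -0.3],
    [0, -0.007, 0, -0.3, 11.6, 8.1, -0.3],
    [0, -0.007, 0, -0.3, 11.6, 8.1, -0.3],
  ],
)

```text
time: 13.25
tcp_pos: [0.5007, -0.1993, 0.3301]
ee_rot: [[0.0, -0.011, -1.0], [0.001, -1.0, 0.011], [-1.0, -0.001, -0.0]]
force: [1.4, 0.6, -4.9]
opening: 0.0433
```

```bash
python3 - <<'E'
from h import *
c=cap('wrist','w8')
for q in ['nest','lift_table','cam_lever','lift_base','lever_grip']:
    for d in env.outline_of('wrist',q): print(q,round(d['p'],2),np.round(d['box']).tolist())
go([.50,-.20,.33],-90)
E
```

```text
nest 0.77 [295.0, 0.0, 402.0, 121.0]
lift_table 0.8 [295.0, 1.0, 400.0, 118.0]
cam_lever 0.78 [225.0, 56.0, 298.0, 180.0]
lift_base 0.59 [228.0, 2.0, 408.0, 180.0]
lift_base 0.39 [252.0, 181.0, 386.0, 356.0]
lever_grip 0.82 [224.0, 54.0, 294.0, 182.0]
turn [-0.007  0.     0.001] shift cm [-0.03  0.23  0.17] t 13.55 tcp [ 0.5017 -0.1977  0.3297] op 0.0435
```

View pics/w8.png

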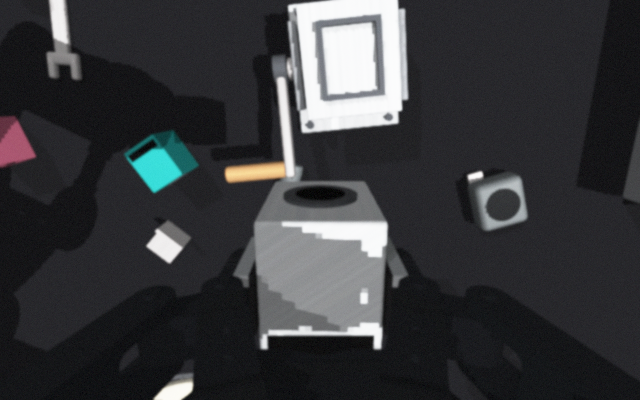

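```bash
python3 - <<'E'
from h import *
c=load('w8'); cv2.imwrite('pics/w8z.png',cv2.resize(c['img'][0:190,215:415],None,fx=4,fy=4,interpolation=2)[:600,:,::-1]); cv2.imwrite('pics/w8y.png',cv2.resize(c['img'][40:190,215:315],None,fx=4,fy=4,interpolation=2)[:600,:,::-1])
t=load('top0'); s=load('side0')
cv2.imwrite('pics/nz.png',np.hstack([cv2.resize(t['img'][155:240,335:425],None,fx=4.4,fy=4.4,interpolation=2),cv2.resize(s['img'][195:280,300:390],None,fx=4.4,fy=4.4,interpolation=2)])[:,:,::-1])
E
```

```text
(no output)
```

View pics/w8z.png

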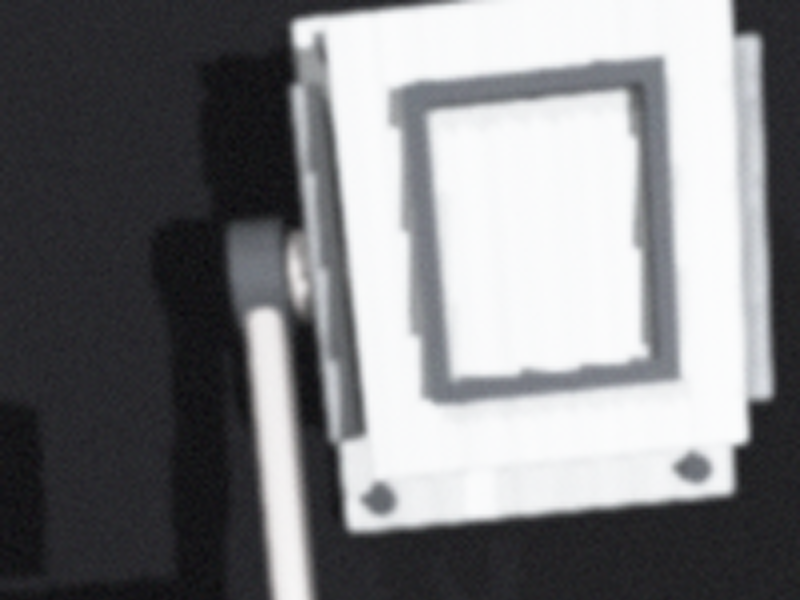

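View pics/nz.png

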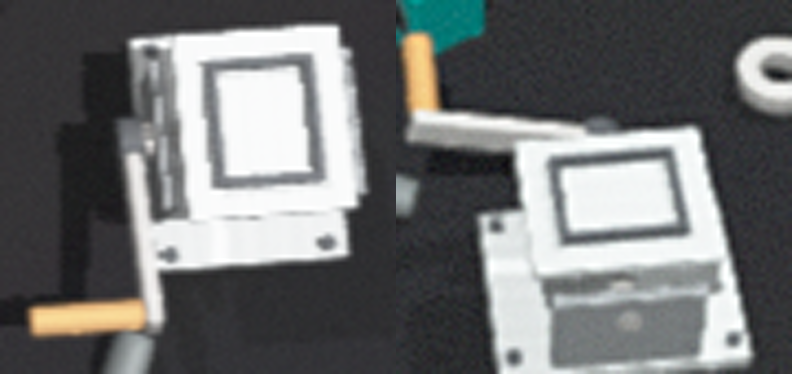

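View pics/w8y.png

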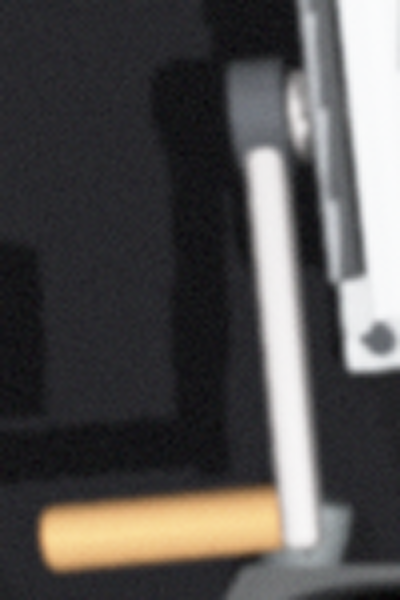

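```bash
cat > f.py <<'E'
from h import *
from scipy.optimize import least_squares
w=load('w8');t=load('top0');s=load('side0')
W=lambda u,v:(215+(u+.5)/4-.5,(v+.5)/4-.5);T=lambda u,v:(335+u/4.4,155+v/4.4);S=lambda u,v:(300+(u-396)/4.4,195+v/4.4)
# order: (+x,+y),(+x,-y),(-x,-y),(-x,+y)
ob={'w':(w,[W(405,88),W(662,58),W(680,378),W(435,402)]),'t':(t,[T(203,60),T(312,54),T(325,180),T(213,188)]),'s':(s,[S(668,147),S(690,230),S(562,243),S(550,157)])}
sg=np.array([[1,1],[1,-1],[-1,-1],[-1,1]])
def model(p,z): 
    c,n=np.cos(p[2]),np.sin(p[2]); q=sg*[.038,.032]; return np.c_[p[0]+c*q[:,0]-n*q[:,1],p[1]+n*q[:,0]+c*q[:,1],np.full(4,z)]
def res(p,ks): return np.concatenate([(proj(ob[k][0],model(p,p[3]))-np.array(ob[k][1])).ravel() for k in ks])
for ks in ['w','t','s','wt','ws','wts']:
    f=(lambda p:res(np.r_[p,.099],ks)) if len(ks)==1 else (lambda p:res(p,ks))
    r=least_squares(f,[.604,-.231,.05]+([] if len(ks)==1 else [.099])); print(ks,np.round(r.x,4),'yaw',np.degrees(r.x[2]).round(1),'rms',np.sqrt((r.fun**2).mean()).round(2))
E
python3 f.py
```

```text
w [ 0.6047 -0.2308  0.0923] yaw 5.3 rms 1.0
t [ 0.6023 -0.2298  0.0745] yaw 4.3 rms 0.17
s [ 0.6048 -0.2315  0.1052] yaw 6.0 rms 0.54
wt [ 0.6058 -0.2317  0.0899  0.0883] yaw 5.2 rms 0.38
ws [ 0.6051 -0.2308  0.0934  0.096 ] yaw 5.4 rms 0.69
wts [ 0.6049 -0.2308  0.0912  0.0957] yaw 5.2 rms 0.67
```

```bash
python3 - <<'E'
from h import *
go([.475,-.22,.23],-84.8)
E
```

```text
turn [-0.098  0.     0.001] shift cm [9.97 2.26 2.65] t 13.55 tcp [ 0.5017 -0.1977  0.3297] op 0.0435
```

Request:
jog_arm(
  targets=[
    [-0.098, 0, 0, 5, 2.3, 2.6, -0.3],
    [-0.098, 0, 0, 10, 2.3, 2.6, -0.3],
    [-0.098, 0, 0, 10, 2.3, 2.6, -0.3],
    [-0.098, 0, 0, 10, 2.3, 2.6, -0.3],
  ],
)

```text
time: 14.05
tcp_pos: [0.4762, -0.2213, 0.2315]
ee_rot: [[0.002, 0.09, -0.996], [0.0, -0.996, -0.09], [-1.0, -0.0, -0.002]]
force: [1.0, -0.5, -4.0]
opening: 0.0431
```

```bash
python3 - <<'E'
from h import *
c=cap('wrist','w9')
go([.50,-.20,.33],-90)
im=c['img'].copy()
cv2.imwrite('pics/w9z.png',cv2.resize(im[0:200,200:460],None,fx=3,fy=3,interpolation=2)[:,:,::-1])
E
```

```text
turn [ 0.09  -0.002 -0.   ] shift cm [-9.81 -1.92 -2.57] t 14.1 tcp [ 0.4764 -0.2215  0.2318] op 0.0433
```

View pics/w9z.png

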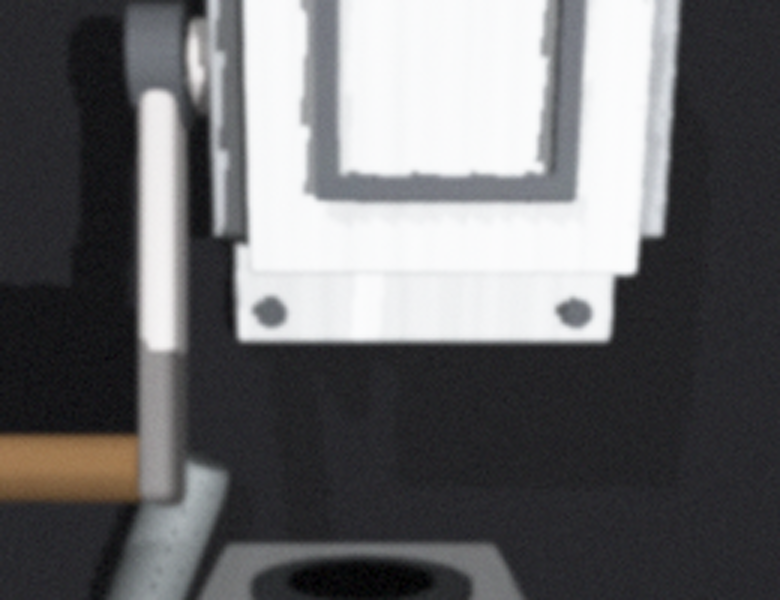

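```bash
cat >> f.py <<'E'
print('---')
w9=load('w9'); p=[.605,-.231,np.radians(5.2)]
pr=proj(w9,model(p,.099))[2:]; print('pred BR,BL',(np.round((pr-[200,0])*3,0)).tolist(),'seen',[575,197],[318,198])
for z in (.096,.099):print([np.round(atz(w9,200+u/3,v/3,z)-m,4)[:2].tolist() for (u,v),m in zip([(575,197),(318,198)],model(p,z)[2:])])
# table plate edge corners z .093 -: seen(637,273),(250,272)
for (u,v),q in zip([(637,273),(250,272)],[(-.055,-.049),(-.055,.049)]):
    c,n=np.cos(p[2]),np.sin(p[2]); m=np.array([p[0]+c*q[0]-n*q[1],p[1]+n*q[0]+c*q[1]]); print('plate err',np.round(atz(w9,200+u/3,v/3,.093)[:2]-m,4))
E
python3 f.py | sed -n '/---/,$p'; python3 -c "
from h import *
go([.605,-.231,.20],-84.8)"
```

```text
---
pred BR,BL [[578.0, 199.0], [316.0, 199.0]] seen [575, 197] [318, 198]
[[0.0007, 0.0002], [0.0005, -0.0004]]
[[0.0004, 0.0007], [0.0003, -0.0005]]
plate err [-0.0003 -0.0002]
plate err [-0.      0.0002]
turn [-0.001 -0.002 -0.   ] shift cm [  3.22   2.1  -12.72] t 14.1 tcp [ 0.4764 -0.2215  0.2318] op 0.0433
```

Prediction and picture agree to under 1 mm for the nest, so I move above it and lower.

Request:
jog_arm(
  targets=[
    [0, 0, 0, 0, 2.1, -6, -0.3],
    [0, 0, 0, 0, 2.1, -12.7, -0.3],
    [0, 0, 0, 3.2, 2.1, -12.7, -0.3],
    [0, 0, 0, 5, 2.1, -12.7, -0.3],
    [0, 0, 0, 5, 2.1, -12.7, -0.3],
  ],
)

```text
time: 14.72
tcp_pos: [0.6037, -0.2304, 0.1803]
ee_rot: [[-0.0, 0.09, -0.996], [0.001, -0.996, -0.09], [-1.0, -0.001, 0.0]]
force: [-0.6, 0.1, -4.0]
opening: 0.0438
```

```bash
python3 - <<'E'
from h import *
go([.605,-.231,.130],-84.8)
for n in ['side']:
    c=cap(n,'side3'); u,v=338,235
    cv2.imwrite('pics/side3z.png',cv2.resize(c['img'][195:285,295:395],None,fx=6,fy=6,interpolation=2)[:,:,::-1])
c=cap('wrist','w10')
E
```

```text
turn [-0.001  0.     0.001] shift cm [ 5.03  0.08 -0.13] t 14.72 tcp [ 0.6037 -0.2304  0.1803] op 0.0438
```

View pics/side3z.png

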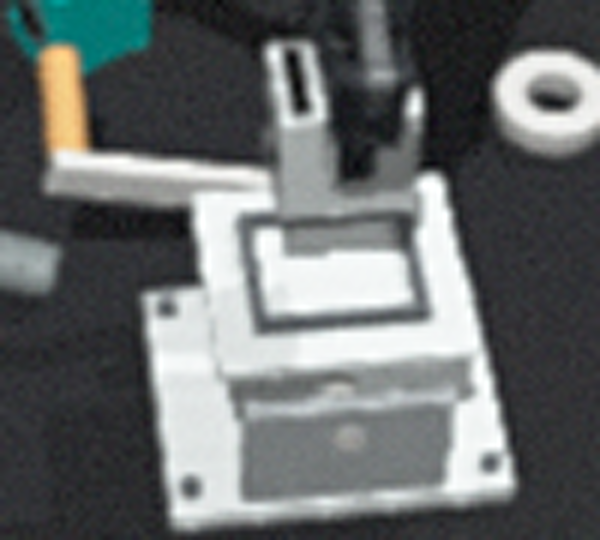

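View pics/w10.png

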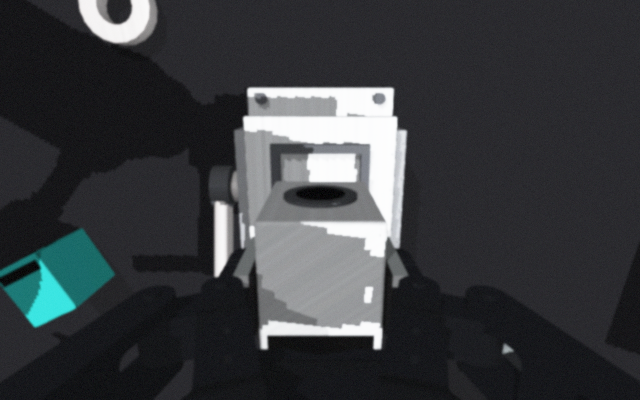

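The block hangs over the nest, centred in the rim (rim at 270–370, block at 320). I lower it.

Request:
jog_arm(
  targets=[
    [0, 0, 0, 2.5, 0.1, -0.13, -0.3],
    [0, 0, 0, 4.5, 0.1, -0.13, -0.3],
    [0, 0, 0, 5.2, 0.1, -0.13, -0.3],
    [0, 0, 0, 5.2, 0.1, -0.13, -0.3],
  ],
)

```text
time: 15.32
tcp_pos: [0.6051, -0.2318, 0.1288]
ee_rot: [[0.001, 0.089, -0.996], [0.001, -0.996, -0.089], [-1.0, -0.001, -0.001]]
force: [-0.4, -0.6, -4.7]
opening: 0.0431
```

```bash
python3 - <<'E'
from h import *
go([.605,-.231,.119],-84.8)
print(env.state()['force'])
E
```

```text
turn [-0.001 -0.001  0.001] shift cm [ 0.98 -0.08  0.  ] t 15.32 tcp [ 0.6051 -0.2318  0.1288] op 0.0431
[-0.42832869 -0.57886871 -4.71267249]
```

Request:
jog_arm(
  targets=[
    [0, 0, 0, 0.5, -0.05, 0, -0.3],
    [0, 0, 0, 0.9, -0.05, 0, -0.3],
    [0, 0, 0, 0.9, -0.05, 0, -0.3],
  ],
)

```text
time: 15.7
tcp_pos: [0.605, -0.2311, 0.1195]
ee_rot: [[0.001, 0.089, -0.996], [0.001, -0.996, -0.089], [-1.0, -0.001, -0.001]]
force: [0.1, 0.7, 1.5]
opening: 0.0435
```

The force changed from -5 to +1.5 N, so the block is on the floor. I release it.

Request:
jog_arm(
  targets=[
    [0, 0, 0, 0, 0, 0, 0.2],
    [0, 0, 0, 0, 0, 0, 0.5],
    [0, 0, 0, 0, 0, 0, 1],
    [0, 0, 0, 0, 0, 0, 1],
    [0, 0, 0, 0, 0, 0, 1],
  ],
)

```text
time: 16.32
tcp_pos: [0.6046, -0.2311, 0.1188]
ee_rot: [[-0.0, 0.089, -0.996], [0.001, -0.996, -0.089], [-1.0, -0.001, 0.0]]
force: [-0.5, -0.0, 0.8]
opening: 0.0852
```

Request:
jog_arm(
  targets=[
    [0, 0, 0, -4, 0, 0, 1],
    [0, 0, 0, -8, 0, 0, 1],
    [0, 0, 0, -13, 0, 0, 1],
    [0, 0, 0, -18, 0, 0, 1],
  ],
)

```text
time: 16.82
tcp_pos: [0.6044, -0.2312, 0.3004]
ee_rot: [[-0.0, 0.089, -0.996], [0.001, -0.996, -0.089], [-1.0, -0.001, 0.0]]
force: [1.1, -0.0, -0.0]
opening: 0.0853
```

```bash
python3 - <<'E'
from h import *
go([.47,-.13,.30],0)
for n in ['side']:
    c=cap(n,'side4')
    cv2.imwrite('pics/side4z.png',cv2.resize(c['img'][195:285,295:395],None,fx=6,fy=6,interpolation=2)[:,:,::-1])
    X=boxpts(.605,-.231,.093,np.radians(5.2),.056,.044,.06); print(np.round((proj(c,X)-[295,195])*6).tolist())
c=cap('wrist','w11')
E
```

```text
turn [-1.482e+00 -1.000e-03  1.000e-03] shift cm [  0.05 -11.27  12.48] t 16.82 tcp [ 0.6044 -0.2312  0.3004] op 0.0853
[[274.0, 317.0], [279.0, 225.0], [260.0, 238.0], [264.0, 145.0], [405.0, 307.0], [414.0, 214.0], [388.0, 227.0], [397.0, 135.0]]
```

View pics/side4z.png

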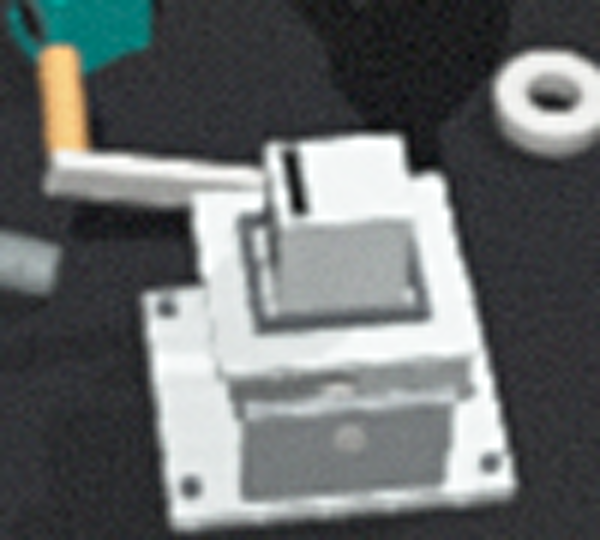

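View pics/w11.png

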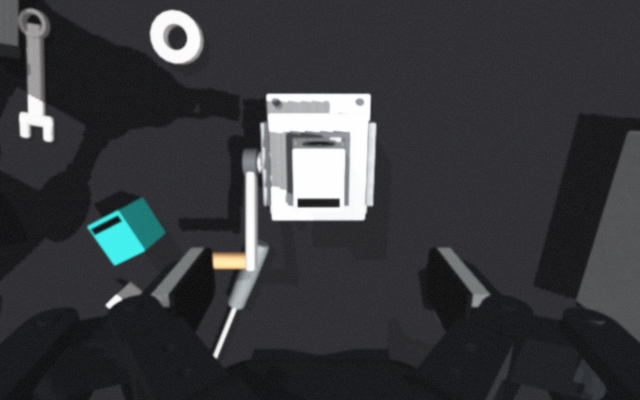

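The block sits inside the rim, upright and matching the predicted corners. The lever is still down. Next I measure the lever grip.

```bash
python3 - <<'E'
from h import *
w=load('w8');t=load('top0');s=load('side0')
W=lambda u,v:(w,215+u/4,40+v/4);T=lambda u,v:(t,335+u/4.4,155+v/4.4);S=lambda u,v:(s,300+(u-396)/4.4,195+v/4.4)
o=tri([W(43,541),T(31,321),S(416,38)]); i=tri([W(282,516),T(146,314),S(427,106)])
print('outer',o,'inner',i,np.linalg.norm(o-i)); d=(i-o)/np.linalg.norm(i-o); print('az',np.degrees(np.arctan2(d[1],d[0])),'grip',o+.028*d)
print('wt',tri([W(43,541),T(31,321)]),tri([W(43,541),S(416,38)]))
a=np.radians(5.2);x=np.array([np.cos(a),np.sin(a),0]);y=np.array([-x[1],x[0],0])
g=o+.028*d; n=np.array([.605,-.231,0]); print('grip in lift frame',(g-n)@x,(g-n)@y,g[2])
# predicted with pivot at lift x=0
for yy in (.09,.1,.11): print(n+x*(-.11*np.cos(np.radians(15)))+y*yy+[0,0,.0835])
E
```

```text
outer [ 0.48533155 -0.09471029  0.08769042] inner [ 0.49189511 -0.16086883  0.0959742 ] 0.06699741644218538
az -84.33425438948568 grip [ 0.48807464 -0.1223597   0.09115243]
wt [ 0.48491862 -0.09464904  0.08672194] [ 0.48590302 -0.09425348  0.08741496]
grip in lift frame -0.10659779516912982 0.11879042855405099 0.09115243282562613
[ 0.49102852 -0.15100028  0.0835    ]
[ 0.49012219 -0.14104144  0.0835    ]
[ 0.48921587 -0.13108259  0.0835    ]
```

```bash
python3 - <<'E'
from h import *
go([.4885,-.122,.20],5.2)
E
```

```text
turn [-1.572 -0.003 -0.009] shift cm [ 10.35 -12.06  10.86] t 16.93 tcp [ 0.6066 -0.2322  0.3048] op 0.0856
```

Request:
jog_arm(
  targets=[
    [-0.8, 0, 0, 0, -12, 10.9, 1],
    [-0.8, 0, 0, 0, -12, 10.9, 1],
    [-0.8, 0, 0, 0, -12, 10.9, 1],
    [-0.8, 0, 0, 0, -12, 10.9, 1],
    [-0.8, 0, 0, 0, -12, 10.9, 1],
  ],
)

```text
time: 17.55
tcp_pos: [0.485, -0.1211, 0.2989]
ee_rot: [[0.0, 0.779, -0.627], [0.001, -0.627, -0.779], [-1.0, -0.001, -0.001]]
force: [0.3, 0.1, 0.6]
opening: 0.0856
```

Request:
jog_arm(
  targets=[
    [-0.77, 0, 0, 2, 0, 0, 1],
    [-0.77, 0, 0, 4, 0, 0, 1],
    [-0.77, 0, 0, 6, 0, 0, 1],
    [-0.77, 0, 0, 8, 0, 0, 1],
    [-0.77, 0, 0, 10, 0, 0, 1],
  ],
)

```text
time: 18.18
tcp_pos: [0.4852, -0.1213, 0.1981]
ee_rot: [[-0.0, 0.996, 0.092], [0.001, 0.092, -0.996], [-1.0, -0.0, -0.001]]
force: [-0.1, -0.4, -0.2]
opening: 0.0854
```

```bash
python3 - <<'E'
from h import *
go([.4885,-.122,.14],5.2)
c=cap('wrist','w12')
for X in [[.4885,-.122,.0835]]: print(proj(c,X))
E
```

```text
turn [ 0.001 -0.001  0.   ] shift cm [5.81 0.32 0.11] t 18.18 tcp [ 0.4852 -0.1213  0.1981] op 0.0854
[[323.19174468 190.36308285]]
```

View pics/w12.png

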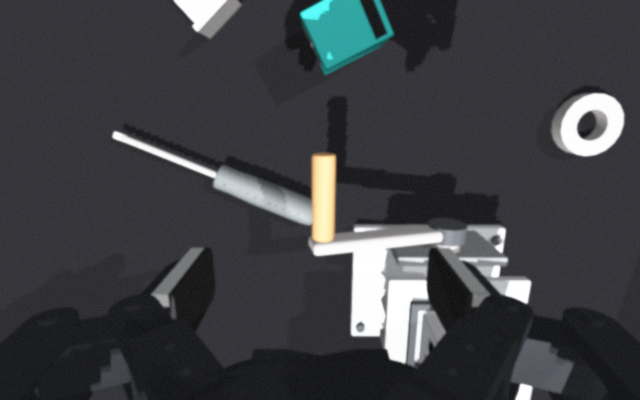

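The bar runs from (323,155) to (323,240). The predicted grip point (323,190) lies on it, 28/66 of the way in. I descend and grip.

Request:
jog_arm(
  targets=[
    [0, 0, 0, 5, 0.3, 0.1, 1],
    [0, 0, 0, 9, 0.3, 0.1, 1],
    [0, 0, 0, 13.2, 0.3, 0.1, 1],
    [0, 0, 0, 13.2, 0.3, 0.1, 1],
    [0, 0, 0, 13.2, 0.3, 0.1, 1],
  ],
)

```text
time: 18.85
tcp_pos: [0.489, -0.1221, 0.0682]
ee_rot: [[0.001, 0.996, 0.088], [0.001, 0.088, -0.996], [-1.0, 0.001, -0.001]]
force: [0.1, 0.2, -0.1]
opening: 0.0854
```

```bash
python3 - <<'E'
from h import *
c=cap('wrist','w13')
go([.4885,-.122,.0645],5.2)
E
```

```text
turn [-0.002 -0.    -0.002] shift cm [ 0.41 -0.08 -0.03] t 18.9 tcp [ 0.4893 -0.1222  0.0686] op 0.0854
```

View pics/w13.png

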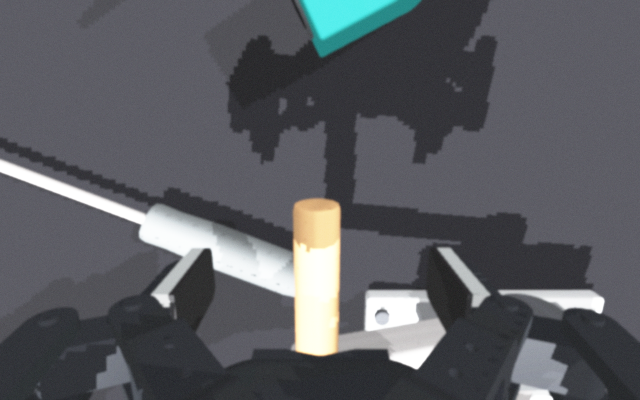

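Bar is between the jaws. I go 3 mm lower and close.

Request:
jog_arm(
  targets=[
    [0, 0, 0, 0.3, 0, 0, 0.2],
    [0, 0, 0, 0.3, 0, 0, -0.3],
    [0, 0, 0, 0.3, 0, 0, -1],
    [0, 0, 0, 0.3, 0, 0, -1],
    [0, 0, 0, 0.3, 0, 0, -1],
  ],
  squeeze=40,
)

```text
time: 19.52
tcp_pos: [0.4875, -0.1219, 0.0641]
ee_rot: [[-0.002, 0.996, 0.089], [0.001, 0.089, -0.996], [-1.0, -0.002, -0.002]]
force: [-6.6, -3.2, 8.2]
opening: 0.017
```

Request:
jog_arm(
  targets=[
    [0, 0, 0, 0, 0, 0, -1],
    [0, 0, 0, 0, 0, 0, -1],
    [0, 0, 0, 0, 0, 0, -1],
  ],
)

```text
time: 19.9
tcp_pos: [0.4875, -0.122, 0.0641]
ee_rot: [[-0.002, 0.996, 0.089], [0.001, 0.089, -0.996], [-1.0, -0.002, -0.001]]
force: [-6.4, -3.1, 8.2]
opening: 0.0166
```

```bash
python3 - <<'E'
from h import *
s=env.state(); p=s['tcp_pos']; R=np.array(s['ee_rot']); print(p,s['force'],s['opening'])
# grasp point & swing arc, tool-frame shifts
th0=np.arcsin((p[2]+.019-.055)/.11); print('th0',np.degrees(th0))
for th in [25,35,45,55,65,75,85,90]:
    t=np.radians(th); print(th,'x cm',round(-11*(np.sin(t)-np.sin(th0)),2),'y cm',round(11*(np.cos(th0)-np.cos(t)),2))
E
```

```text
[ 0.4875354  -0.12195178  0.06406511] [-6.39837945 -3.06360978  8.23958456] 0.016643980432891524
th0 14.781723795734537
25 x cm -1.84 y cm 0.67
35 x cm -3.5 y cm 1.63
45 x cm -4.97 y cm 2.86
55 x cm -6.2 y cm 4.33
65 x cm -7.16 y cm 5.99
75 x cm -7.82 y cm 7.79
85 x cm -8.15 y cm 9.68
90 x cm -8.19 y cm 10.64
```

Gripped (17 mm). I swing along the arc in small steps, checking forces halfway.

Request:
jog_arm(
  targets=[
    [0, 0, 0, -0.9, 0.3, 0, -1],
    [0, 0, 0, -1.84, 0.67, 0, -1],
    [0, 0, 0, -2.7, 1.12, 0, -1],
    [0, 0, 0, -3.5, 1.63, 0, -1],
    [0, 0, 0, -3.5, 1.63, 0, -1],
  ],
)

```text
time: 20.52
tcp_pos: [0.5016, -0.1205, 0.0985]
ee_rot: [[-0.006, 0.996, 0.089], [0.002, 0.089, -0.996], [-1.0, -0.006, -0.002]]
force: [-16.7, -10.5, 0.9]
opening: 0.0163
```

```bash
cat > sw.py <<'E'
from h import *
s=env.state(); p=s['tcp_pos']; R=np.array(s['ee_rot']); print(p,s['force'],s['opening'],s['ft_torque'])
x=np.array([np.cos(np.radians(5.2)),np.sin(np.radians(5.2)),0]); g=p-.019*R[:,0]; piv=np.array([.605,-.231,.055])
dx=(g-piv)@x; dz=g[2]-.055; print('dx',dx,'dz',dz,'r',np.hypot(dx,dz),'th',np.degrees(np.arctan2(dz,-dx)))
for th in [35,40,45,50,55,60,65,70,75,80,85,90]:
    t=np.radians(th); print(th,'x',round(-(11*np.sin(t)-dz*100),2),'y',round(-11*np.cos(t)-dx*100,2))
E
python3 sw.py
```

```text
[ 0.50161907 -0.12050604  0.09854081] [-16.69846728 -10.53381617   0.85139434] 0.01632571345667528 [-1.57652457  2.80734932  0.08274666]
dx -0.09282617976192095 dz 0.06254042253050385 r 0.11192856695002584 th 33.96960315774357
35 x -0.06 y 0.27
40 x -0.82 y 0.86
45 x -1.52 y 1.5
50 x -2.17 y 2.21
55 x -2.76 y 2.97
60 x -3.27 y 3.78
65 x -3.72 y 4.63
70 x -4.08 y 5.52
75 x -4.37 y 6.44
80 x -4.58 y 7.37
85 x -4.7 y 8.32
90 x -4.75 y 9.28
```

The force of -17 N in x fits a commanded pose about 2-3 mm ahead of the arc. I correct for it and carry on.

Request:
jog_arm(
  targets=[
    [0, 0, 0, -0.75, 0.35, 0.1, -1],
    [0, 0, 0, -1.47, 1.0, 0.15, -1],
    [0, 0, 0, -2.1, 1.7, 0.15, -1],
    [0, 0, 0, -2.7, 2.45, 0.15, -1],
    [0, 0, 0, -2.7, 2.45, 0.15, -1],
  ],
)

```text
time: 21.15
tcp_pos: [0.5236, -0.1186, 0.1255]
ee_rot: [[-0.011, 0.996, 0.089], [0.004, 0.089, -0.996], [-1.0, -0.011, -0.005]]
force: [-32.9, -0.3, 23.9]
opening: 0.0166
```

```bash
python3 sw.py
```

```text
[ 0.52355836 -0.11862628  0.12548413] [-32.85686275  -0.32382746  23.88475982] 0.01664170398095108 [-0.09996299  5.70198468  0.02525592]
dx -0.07071256119326325 dz 0.08948278510116209 r 0.11405014309492012 th 51.682922707884074
35 x 2.64 y -1.94
40 x 1.88 y -1.36
45 x 1.17 y -0.71
50 x 0.52 y 0.0
55 x -0.06 y 0.76
60 x -0.58 y 1.57
65 x -1.02 y 2.42
70 x -1.39 y 3.31
75 x -1.68 y 4.22
80 x -1.88 y 5.16
85 x -2.01 y 6.11
90 x -2.05 y 7.07
```

Request:
jog_arm(
  targets=[
    [0, 0, 0, -0.3, -0.25, 0, -1],
    [0, 0, 0, -0.45, -0.4, 0, -1],
    [0, 0, 0, -0.45, -0.4, 0, -1],
  ],
)

```text
time: 21.52
tcp_pos: [0.5257, -0.119, 0.129]
ee_rot: [[-0.0, 0.996, 0.088], [0.004, 0.088, -0.996], [-1.0, 0.0, -0.004]]
force: [16.4, 10.6, -34.1]
opening: 0.0162
```

```bash
python3 sw.py|head -2; python3 - <<'E'
from h import *
c=cap('wrist','w14');c=cap('side','side5')
cv2.imwrite('pics/side5z.png',cv2.resize(c['img'][190:280,290:390],None,fx=6,fy=6,interpolation=2)[:,:,::-1])
E
```

```text
[ 0.5256777  -0.11898178  0.12896573] [ 16.35106753  10.56213621 -34.05208135] 0.016204960621922258 [ 1.57943369 -2.4133109   0.08404944]
dx -0.06884882428711624 dz 0.09296561080431842 r 0.11568390293354652 th 53.4769516784901
```

View pics/side5z.png

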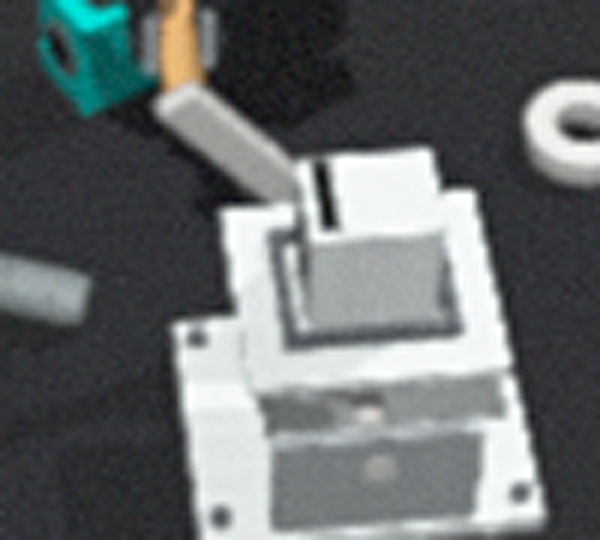

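View pics/w14.png

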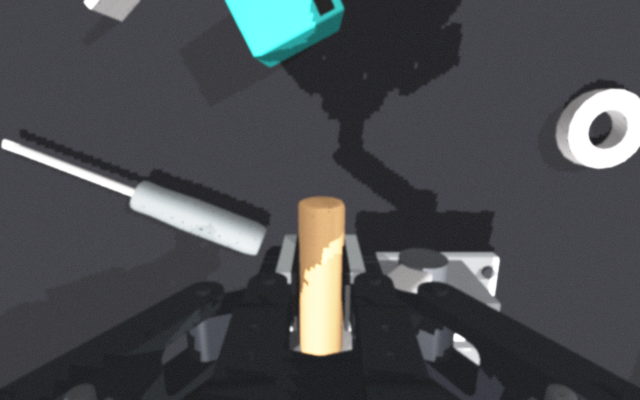

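Overshot: the radial push flipped sign, so the neutral radius is about halfway. I set that and continue to about 60°.

Request:
jog_arm(
  targets=[
    [0, 0, 0, 0.2, 0.2, 0, -1],
    [0, 0, 0, -0.16, 0.66, 0, -1],
    [0, 0, 0, -0.44, 1.05, 0, -1],
    [0, 0, 0, -0.96, 1.86, 0, -1],
    [0, 0, 0, -0.96, 1.86, 0, -1],
  ],
)

```text
time: 22.25
tcp_pos: [0.541, -0.1175, 0.1397]
ee_rot: [[-0.006, 0.996, 0.089], [0.003, 0.089, -0.996], [-1.0, -0.006, -0.004]]
force: [-15.5, 4.2, 10.4]
opening: 0.0163
```

```bash
python3 sw.py|head -2
```

```text
[ 0.54098224 -0.11751538  0.13971248] [-15.5380596    4.22396974  10.43276985] 0.016314309833358537 [ 0.64731004  2.81294476 -0.07780219]
dx -0.0533599871640769 dz 0.10371204123242844 r 0.11663393900039297 th 62.774117700639884
```

Request:
jog_arm(
  targets=[
    [0, 0, 0, -0.4, 0.5, 0, -1],
    [0, 0, 0, -0.72, 1.15, 0, -1],
    [0, 0, 0, -1.0, 1.9, 0, -1],
    [0, 0, 0, -1.22, 2.65, 0, -1],
    [0, 0, 0, -1.22, 2.65, 0, -1],
  ],
)

```text
time: 22.88
tcp_pos: [0.5679, -0.1151, 0.1522]
ee_rot: [[-0.005, 0.996, 0.089], [0.003, 0.089, -0.996], [-1.0, -0.005, -0.003]]
force: [-15.3, 5.8, 16.8]
opening: 0.0162
```

```bash
python3 sw.py|head -2
```

```text
[ 0.56786678 -0.11514834  0.15224919] [-15.31723811   5.80997078  16.81641738] 0.016175099184400507 [ 0.98610162  3.06945804 -0.01918403]
dx -0.026390444758012638 dz 0.11624885599652232 r 0.11920676195176975 th 77.20967735732592
```

```bash
python3 - <<'E'
import numpy as np
from scipy.optimize import least_squares
P=np.array([(-.1063,.028),(-.0928,.0625),(-.0698,.0912),(-.0534,.1037),(-.0264,.1162)])
for r0 in (None,.11):
    f=lambda c:np.hypot(*(P-c[:2]).T)-(c[2] if r0 is None else r0)
    r=least_squares(f,[0,0,.11]); c=r.x; print(np.round(c,4),np.round(r.fun*1e3,1),np.degrees(np.arctan2(P[:,1]-c[1],c[0]-P[:,0])).round(1))
E
python3 - <<'E'
import sys; sys.path.insert(0,'.')
import os; os.chdir('.')
from h import *
c=cap('side','side6')
cv2.imwrite('pics/side6z.png',cv2.resize(c['img'][190:280,290:390],None,fx=6,fy=6,interpolation=2)[:,:,::-1])
E
```

```text
[0.0103 0.0028 0.1192] [ 0.  -0.1  0.   0.1 -0.1] [12.2 30.1 47.8 57.7 72.1]
[0.0029 0.0094 0.11  ] [ 0.8 -0.6 -0.6 -0.2  0.7] [ 9.7 29.  48.4 59.2 74.7]
```

View pics/side6z.png

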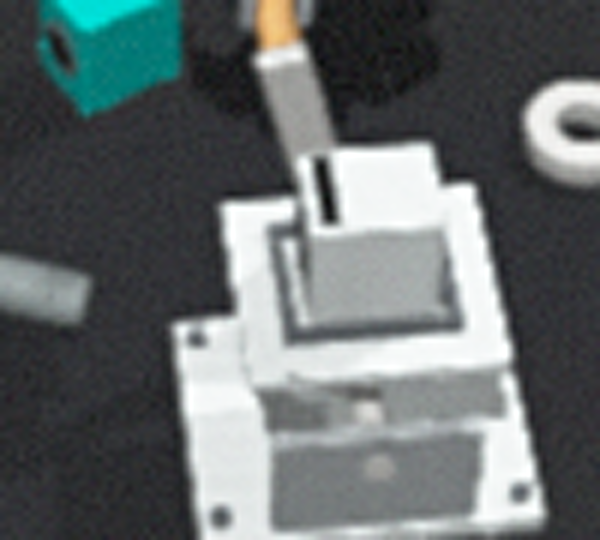

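```bash
python3 - <<'E'
from h import *
a=np.radians(5.2);x=np.array([np.cos(a),np.sin(a),0]);y=np.array([-x[1],x[0],0]);n=np.array([.605,-.231,0])
w=load('w8')
for nm,u,v in [('hub far edge',258,60),('hub near',258,150),('hub ctr',258,105),('stub',298,107)]:
    for z in(.055,.07): 
        p=atz(w,215+u/4,40+v/4,z); print(nm,z,'lift x',round((p-n)@x,4),'y',round((p-n)@y,4))
w=load('w9')
for nm,u,v in [('hub far',157,3),('hub near',157,95)]:
    for z in(.055,.07):
        p=atz(w,200+u/3,v/3,z); print('w9',nm,z,'lift x',round((p-n)@x,4),'y',round((p-n)@y,4))
# lever end in side6 now: end cap edge centre (278,57)/6 -> z?
c=load('side6')
# project lever line at theta for pivot (0, y=.075,.055)
for th in (70,75,80,90):
    t=np.radians(th); q=n+x*(-.115*np.cos(t))+y*.076+np.array([0,0,.055+.115*np.sin(t)]); print(th,np.round((proj(c,q)[0]-[290,190])*6))
for th in (70,75,80,90):
    t=np.radians(th); q=n+x*(-.08*np.cos(t))+y*.07+np.array([0,0,.055+.08*np.sin(t)]); print('r80',th,np.round((proj(c,q)[0]-[290,190])*6))
E
```

```text
hub far edge 0.055 lift x 0.0156 y 0.0745
hub far edge 0.07 lift x 0.0138 y 0.073
hub near 0.055 lift x -0.0079 y 0.0776
hub near 0.07 lift x -0.0088 y 0.076
hub ctr 0.055 lift x 0.0039 y 0.076
hub ctr 0.07 lift x 0.0026 y 0.0745
stub 0.055 lift x 0.0023 y 0.065
stub 0.07 lift x 0.001 y 0.0639
w9 hub far 0.055 lift x 0.0158 y 0.0762
w9 hub far 0.07 lift x 0.0122 y 0.0736
w9 hub near 0.055 lift x -0.0072 y 0.0774
w9 hub near 0.07 lift x -0.0097 y 0.0747
70 [252.  68.]
75 [275.  61.]
80 [298.  56.]
90 [344.  50.]
r80 70 [280. 128.]
r80 75 [295. 124.]
r80 80 [311. 120.]
r80 90 [343. 116.]
```

The side view puts the lever end at (281,57), which matches a lever angle of about 76° (wanted 90°). Last stretch, again in steps.

Request:
jog_arm(
  targets=[
    [0, 0, 0, -0.3, 0.6, 0, -1],
    [0, 0, 0, -0.4, 1.2, 0, -1],
    [0, 0, 0, -0.48, 1.8, 0, -1],
    [0, 0, 0, -0.53, 2.4, 0, -1],
    [0, 0, 0, -0.53, 2.4, 0, -1],
  ],
)

```text
time: 23.55
tcp_pos: [0.5924, -0.113, 0.1574]
ee_rot: [[-0.004, 0.996, 0.089], [0.003, 0.089, -0.996], [-1.0, -0.004, -0.003]]
force: [-10.7, 6.7, 10.7]
opening: 0.0161
```

```bash
python3 sw.py|head -2; python3 - <<'E'
from h import *
c=cap('side','side7')
cv2.imwrite('pics/side7z.png',cv2.resize(c['img'][190:280,290:390],None,fx=6,fy=6,interpolation=2)[:,:,::-1])
c=cap('wrist','w15')
E
```

```text
[ 0.59239172 -0.11296255  0.15739304] [-10.7283581    6.72659835  10.67784048] 0.01605754506314839 [ 1.18220686  2.13467962 -0.05784593]
dx -0.0017908327775038348 dz 0.12139280730559326 r 0.1214060161094576 th 89.15481221947287
```

View pics/side7z.png

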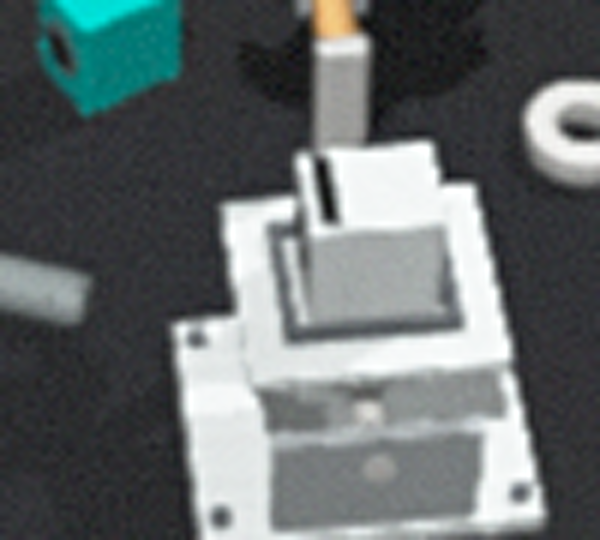

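View pics/w15.png

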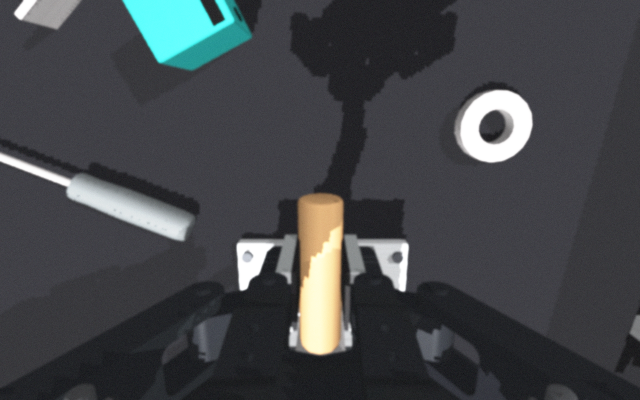

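```bash
cat > tb.py <<'E'
from h import *
import sys
def g(n): return cv2.cvtColor(load(n)['img'],cv2.COLOR_RGB2GRAY).astype(np.float32)
a=g('side4'); c=load('side4')
X=np.array([.605,-.231,.123]); d=proj(c,X+[0,0,.0136])-proj(c,X); print('pred shift for 13.6mm',d)
m=np.zeros((400,640),np.uint8); m[212:252,336:368]=255
for n in sys.argv[1:]:
    W=np.array([[1,0,0],[0,1,-3]],np.float32)
    cc,W=cv2.findTransformECC(a,g(n),W,cv2.MOTION_TRANSLATION,(3,100,1e-6),m,3); print(n,W[:,2],cc,'mm',W[1,2]/d[0,1]*13.6)
E
python3 tb.py side5 side6 side7
```

```text
pred shift for 13.6mm [[ 0.25297007 -3.51492917]]
side5 [ 0.2106293 -2.511531 ] 0.9784129656209178 mm 9.717641950676931
side6 [ 0.298203  -3.3445146] 0.9465921343257525 mm 12.940630229275083
side7 [ 0.3366783 -3.6029437] 0.9559724253660732 mm 13.9405465621074
```

Request:
jog_arm(
  targets=[
    [0, 0, 0, -0.08, 0.15, 0, -1],
    [0, 0, 0, -0.08, 0.3, 0, -1],
    [0, 0, 0, -0.08, 0.3, 0, -1],
    [0, 0, 0, -0.08, 0.3, 0, -1],
    [0, 0, 0, -0.08, 0.3, 0, -1],
  ],
)

```text
time: 24.28
tcp_pos: [0.5947, -0.1128, 0.1577]
ee_rot: [[-0.005, 0.996, 0.088], [0.003, 0.089, -0.996], [-1.0, -0.005, -0.004]]
force: [-9.6, 5.9, 4.0]
opening: 0.0167
```

```bash
python3 sw.py|head -2; python3 - <<'E'
from h import *
c=cap('side','side8'); cap('top','top8')
cv2.imwrite('pics/side8z.png',cv2.resize(c['img'][190:280,290:390],None,fx=6,fy=6,interpolation=2)[:,:,::-1])
im=load('top8')['img']; cv2.imwrite('pics/top8.png',im[:,:,::-1])
E
python3 tb.py side8; python3 sw.py|head -2
```

```text
[ 0.59474924 -0.11278301  0.15765584] [-9.55612771  5.89446957  3.95172356] 0.016733334685752603 [ 1.00155989  1.94457085 -0.02837273]
dx 0.0005934085869414088 dz 0.12165550792675331 r 0.12165695517588541 th 90.2794738889552
pred shift for 13.6mm [[ 0.25297007 -3.51492917]]
side8 [ 0.33556738 -3.6088533 ] 0.9562912915032 mm 13.96341236169032
[ 0.59475022 -0.11277864  0.15765614] [-10.11289787   5.21547086   3.41459028] 0.016226279046879535 [ 0.92888501  1.99543857 -0.03059447]
dx 0.0005952956044435864 dz 0.12165580866000689 r 0.12165726512451641 th 90.28036189844389
```

View pics/side8z.png

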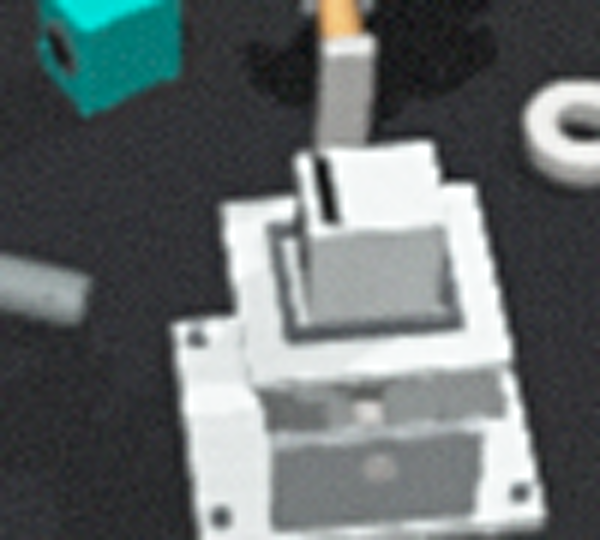

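View pics/top8.png

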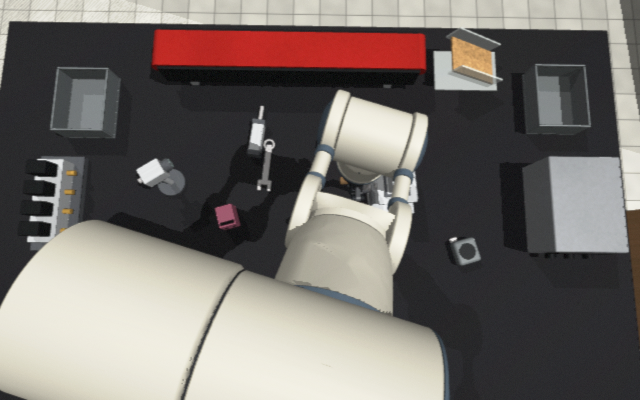

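The lever is upright at (345,90). Table rise has levelled off (13.94, then 13.96 mm by image), the block is seated and untouched, and the fingers hold the grip. I hand the job in.

```bash
python3 -c "
from h import *
print(env.close_job())"
```

```text
the job is handed in; nothing more can be done
None
```

I ran the full sequence and handed the job in at about 24 s of the 64 s allowed; no verdict is reported. The aluminium block was shown port end first, then two-hole end, with computed gaps of about 30 mm to the lens. I then set it in the nest, let it go and drew clear. Only after that did I swing the lever up, and the gripper was still holding it there at hand-in.

**Last checks:**
- **Lever:** it stands upright in the side picture, within about 2–3°. The grip is steady at an opening of about 16–17 mm, with about 10 N of force on the tool.
- **Table:** the picture shows a rise of about 13.9–14.0 mm, slightly more than the stated 13.6 mm maximum. That is within measuring error, and it had levelled off.
- **Block:** upright inside the nest rim, with the gripper clear of it.
- **Bystanders:** nothing had visibly moved. In the last pictures the arm hid several, including the screw jar and bracket, so I couldn't re-check those.

**What disagreed:**
- **Lever swing:** the path the gripper followed fitted a circle of about 119 mm radius, or a pivot 6–9 mm higher, instead of the given 110 mm radius and 55 mm pivot height. I corrected partway when forces on the tool reached about 40 N. They then dropped to about 10–20 N, still below the 120 N wrist limit.
- **Grip height:** triangulation put the resting grip at about 88–91 mm, against the stated 83 mm.

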